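Load small-parts cassettes into a carrier and lock the row

TASK

Get the parts carrier ready to go: first lift the red keeper over the yellow ridge and let it down parked behind it, put the leftover wood block from the tray into the blue scrap bin, and stand all the cassettes on the tray, rib up, in one gapless row against the blue fence while the keeper stays parked. Then lift the keeper back over the ridge, let it down and slide it up against the last cassette, so that the whole row is closed up tight with no gaps; leave the other things on the bench where they are.

Things in the scene. Friction and masses are not known exactly. Their poses are not given: they have to be found in the camera images.
- cassette1: orange plastic small-parts cassette: a closed box 80 (own x) x 40 (own y) x 36 mm high with a black lifting rib on top, 34 (own x) x 18 (own y) mm, from 36 to 60 mm above its underside. Mass 0.1 to 0.2 kg. Origin: centre of its underside. Only 3, 4 or 5 of the five cassettes are present (None throughout: absent).
- cassette2: green plastic small-parts cassette: a closed box 80 (own x) x 40 (own y) x 36 mm high with a black lifting rib on top, 34 (own x) x 18 (own y) mm, from 36 to 60 mm above its underside. Mass 0.1 to 0.2 kg. Origin: centre of its underside. Only 3, 4 or 5 of the five cassettes are present (None throughout: absent).
- cassette3: blue plastic small-parts cassette: a closed box 80 (own x) x 40 (own y) x 36 mm high with a black lifting rib on top, 34 (own x) x 18 (own y) mm, from 36 to 60 mm above its underside. Mass 0.1 to 0.2 kg. Origin: centre of its underside. Only 3, 4 or 5 of the five cassettes are present (None throughout: absent).
- cassette4: yellow plastic small-parts cassette: a closed box 80 (own x) x 40 (own y) x 36 mm high with a black lifting rib on top, 34 (own x) x 18 (own y) mm, from 36 to 60 mm above its underside. Mass 0.1 to 0.2 kg. Origin: centre of its underside. Only 3, 4 or 5 of the five cassettes are present (None throughout: absent).
- cassette5: white plastic small-parts cassette: a closed box 80 (own x) x 40 (own y) x 36 mm high with a black lifting rib on top, 34 (own x) x 18 (own y) mm, from 36 to 60 mm above its underside. Mass 0.1 to 0.2 kg. Origin: centre of its underside. Only 3, 4 or 5 of the five cassettes are present (None throughout: absent).
- tray_fence (a point): Middle of the inner face of the blue fence (50 mm above the bench) at one end of the grey carrier tray, at deck height (14 mm above the bench). The tray is fixed; its place and yaw (up to 0.12 rad) vary. +y runs from the fence along the row, +x across the tray, z up. Cassettes stand with own x along tray x, 40 mm each along y: the first one's centre is at y 20 mm.
- scrap_block: Leftover dark wood block lying on the tray's deck near the fence at the start: 36 (own x) x 50 (own y) x 30 mm high, 0.04 kg. Origin: centre of its underside.
- bin_in (a point): Centre of the inner floor (about 4 mm above the bench) of the open blue scrap bin, fixed to the bench: 130 x 150 mm outside, walls 4 mm thick and 55 mm high.
- ridge (a point): Middle of the top of the yellow detent ridge across the tray's deck: 10 mm high, from 250 to 260 mm along y from the fence. Axes are the tray's. Between fence and ridge the cassettes stand between two steel lips, 92 mm apart and 6 mm high.
- keeper (a joint): Travel (m) of the red keeper bar (30 mm thick) along tray +y: distance from the fence to its face towards the fence, 0 to 0.275. About 1.5 N friction; stays where left. Let down, the ridge stops it: it stands at 0 to 0.220 on the row's side or 0.260 to 0.275 parked. It can't be forced through the ridge but must be lifted 12 mm or more to pass.
- keeper_lift (a joint): Height (m) to which the keeper is lifted: 0 down (its foot is 1 mm over the deck), 0.035 at most. It drops by its own weight (0.3 kg); it is captive and cannot turn or come out.
- keeper_grip (a point): Top centre of the keeper's black grip rib: 34 (tray x) x 14 (tray y) mm, 26 mm tall above the red bar (130 mm along tray x, 30 mm along tray y, top 36 mm above the deck). Moves with the keeper: 15 mm farther along tray y than the joint value, 62 mm above the deck when down. Its axes are the tray's.
- battery: Bystander, to be left alone: black and lime battery pack, 75 x 62 x 61 mm high, standing among the cassettes. Origin: underside, centre.
- glue: Bystander, to be left alone: white glue bottle, 52 mm wide, 130 mm tall. Origin: underside, centre.
- tape_measure: Bystander, to be left alone: yellow tape measure, 66 x 30 x 66 mm. Origin: underside, centre.
- paint_can: Bystander, to be left alone: can with a blue label, 90 mm wide, 100 mm tall. Origin: underside, centre.

How it is judged:
By the outcome, as a careful person would: the job done as asked, in the order asked, and still so for the second after the job is handed in, with the robot touching nothing.
Of cassette1, cassette2, cassette3, cassette4, cassette5 only 3 to 5 are there at a start; the rules pass over those that are not, and their reading is None.
At some moment in a run one of cassette1, cassette2, cassette3, cassette4, cassette5 may be knocked a few centimetres aside while the robot is not near it.
Once in a run the grip may slacken for a moment while it holds something.
It also fails if it takes over 208 s, if anything falls off the work surface, if the arm or the gripper's body presses on something with over 40 N, if the wrist force passes 120 N, or if a joint passes its speed limit or range.

ROBOT

A 6-joint arm with a two-finger parallel gripper is mounted at the origin on the work surface. World frame = base frame: x ahead of the robot, y to its left, z up, the work surface at z = 0. Lengths are in mm, angles in rad, forces in N, time in s.
With the tool pointing down it reaches from about 400 to 925 mm from the base axis. Payload 12.5 kg.
Tool frame: the origin (TCP) lies midway between the tips of the shut fingers; the grasp point (between the pads) lies 19 mm behind it; z points along the fingers, y is the line along which they close (so a half turn about z gives the same grasp; the last joint's range is limited). The gripper opens to 95 mm and grips with 3 to 60 N. Pads are 20 mm wide; open, the fingers measure 119 mm over their backs; the gripper's body (75 mm by 180 mm) begins 59 mm behind the grasp point.
Start: joints at [1.118, 0.491, 1.559, -0, 1.092, -0.106], TCP at [212.415, 587.815, 214.661] pointing down, gripper open.
Joint ranges: [-3.1, 3.1], [-0.84, 2.19], [0.05, 2.79], [-1.13, 4.28], [0.06, 2.93], [-2.69, 2.69]. Speed limits (rad/s): [2.22, 2.22, 2.79, 3.14, 3.14, 3.14].

INTERFACE

Orientations are given as [roll, pitch, yaw] about the fixed x, y, z axes, in that order (R = Rz(yaw) Ry(pitch) Rx(roll)).
In Python, from cell import * gives the robot as it stands. The module is installed in compiled form; this text tells all that it offers.
- The arm moves only by the tool arm_command, never from a script. Its arguments are lists of equal length, an entry for each row: "delta_pos": the shift along the world's x, y, z in units of 250 mm (1.0 is 250 mm), a list of three; "delta_rot": the turn, a rotation vector about the world's x, y, z in units of 90 degrees (1.0 is 90 degrees), a list of three; "claw": the closure, from 0 (fully open) to 1 (shut). In form: {"delta_pos": [[tx, ty, tz], ...], "delta_rot": [[wx, wy, wz], ...], "claw": [claw, ...]}. A call has exactly 5 rows; each row is the pose to reach, as a shift and turn from the pose commanded when the call began; what a row does not reach only later rows make up. A row lasts 1/12 s, in which the tool goes at most 41.7 mm and 7.16 degrees, less where a joint would pass 70% of its speed; a pose out of reach is approached as far as the arm can. A call with a number of a shift or a turn outside -1 to 1 is refused whole. A call with a gripper value outside its range is refused whole. The fingers move at their own pace and stop on an object; the grip force is fixed at half the most. Time passes only in rows, so rows that repeat a pose let the fingers close, or fill a call up. It gives the time, the measured TCP pose, the force, the opening and the grip force at its end, in the units of the state.
- state(): the state, without advancing time (a new reading comes with each control period).
- read_camera(name): name is "side" or "top"; returns the picture (384x512x3 uint8, red, green, blue); there is no depth.
- calibration(name): a dict with "camera_matrix" (3x3 intrinsics, pixels), "T" (4x4, takes a point from camera to world coordinates). Camera axes: x right, y down, z forward; pixel columns grow to the right and rows downward; lengths in mm; the calibration is good to about 2 mm. A picture is of the moment at which its call begins. calibration takes no time and is no camera call.
- job_done(): hands the job in; it is judged then, once.
The state is a dict: "t": time; "joints": joint angles; "qvel": joint speeds; "tau": joint torques, N m; "eef_pos": TCP position; "tcp_rot": TCP orientation; "ft_force": force on the tool from outside, world axes, zero at the start; "moment": the same for the moment, N m; "opening": opening from 0.0 (shut) to 1.0 (fully open); "grip_force": force on a finger pad.
Only numpy, scipy, OpenCV 4.12 (cv2) and the standard library are available. Lean on these libraries where they do the work, as an engineer would, in place of code of your own. Each camera call takes 0.05 s, during which the arm holds its last target. There are 200 camera calls.

## Working session

There is one attempt and no reset: what is moved stays moved. The work goes in short steps, Python scripts to look and compute and a tool call to move; the robot and the scene stay as the last step left them, time stands still between calls to the robot, and variables do not carry over. Pictures are saved under pics/ and viewed, at most 14 in all, crops included, and the job is handed in when it is done.

Besides the shell and the picture viewer there is one more tool, called after "Request:" by a JSON object that holds its "fn" and its "kwargs", one argument or row to a line. arm_command: Moves the arm, as the interface text tells. Shifts and turns lie within -1 to 1; 1 stands for 250 mm of shift or 90 degrees of turn. Its arguments: {"type":"object","properties":{"delta_pos":{"type":"array"},"delta_rot":{"type":"array"},"claw":{"type":"array"}},"required":["delta_pos","delta_rot","claw"]}

```bash
mkdir -p pics
python3 - <<'E'
from cell import *
import cv2,numpy as np
print(state())
for n in("top","side"):
    c=calibration(n);print(n,np.round(c["camera_matrix"],1).tolist(),np.round(c["T"],4).tolist())
    cv2.imwrite(f"pics/{n}0.png",cv2.resize(read_camera(n)[:,:,::-1],(800,600),interpolation=cv2.INTER_CUBIC))
E
```

```text
{'t': 0.0, 'joints': array([ 1.11841122e+00,  4.91584301e-01,  1.55946638e+00,  1.49907130e-05,
        1.09170097e+00, -1.05592767e-01]), 'qvel': array([ 0.00201884, -0.00184885, -0.00045691,  0.00013642, -0.00030111,
       -0.00023467]), 'tau': array([-9.62730774e-04, -6.12654161e+01, -2.58176619e+01,  6.92340592e-02,
        4.83113027e-02, -7.35503886e-05]), 'eef_pos': array([212.28701191, 587.57501233, 214.04055073]), 'tcp_rot': array([-3.14044151e+00, -1.35375388e-04,  2.79479332e+00]), 'ft_force': array([-0.31532892,  0.51151198,  0.36276058]), 'moment': array([ 0.01687069,  0.00637065, -0.05577101]), 'grip_force': 0.0, 'opening': 1.0006837759530405}
top [[403.1, 0.0, 254.9], [0.0, 403.1, 185.8], [0.0, 0.0, 1.0]] [[-0.0032, -0.9961, 0.0879, 449.1706], [-1.0, 0.0024, -0.0092, -2.4916], [0.009, -0.0879, -0.9961, 1142.6101], [0.0, 0.0, 0.0, 1.0]]
side [[354.1, 0.0, 259.3], [0.0, 354.1, 188.4], [0.0, 0.0, 1.0]] [[0.9601, -0.201, 0.1945, 348.0036], [-0.2795, -0.7203, 0.6349, -593.0889], [0.0125, -0.6639, -0.7477, 779.8443], [0.0, 0.0, 0.0, 1.0]]
```

View pics/top0.png

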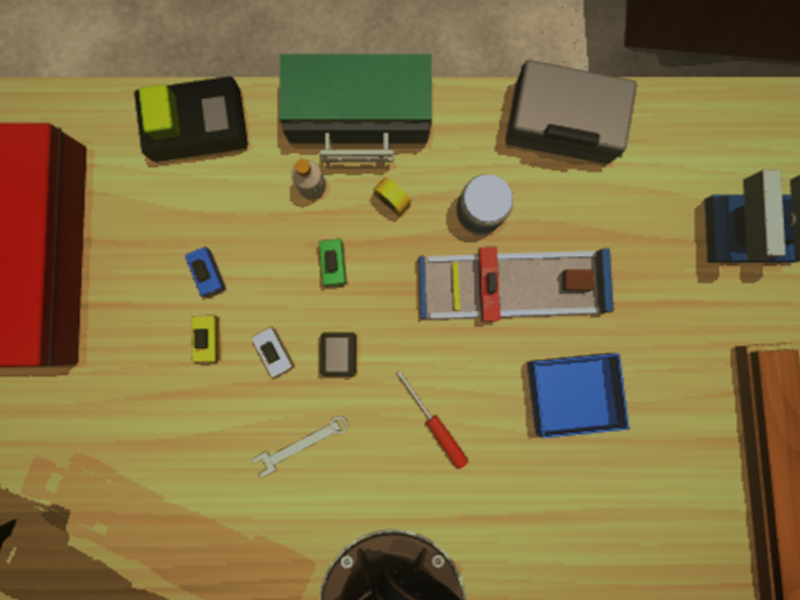

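View pics/side0.png

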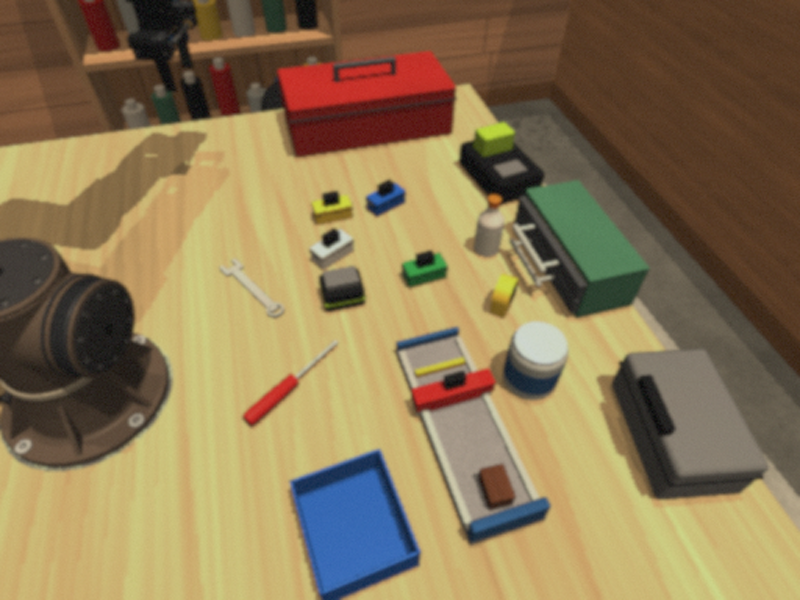

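The pictures show cassettes blue (205,272), green (332,262), yellow (204,339) and white (271,352) in the top view, with orange absent. The tray's fence is at right (605,280), the keeper at (490,285), the ridge at (456,287), the block at (578,280) and the bin at (578,395).

```bash
cat > v.py <<'E'
from cell import *
import cv2,numpy as np
from scipy.optimize import minimize
CAL={n:calibration(n) for n in("top","side")}
def proj(n,P):
    T=CAL[n]["T"];q=(np.asarray(P)-T[:3,3])@T[:3,:3]@CAL[n]["camera_matrix"].T
    return q[:,:2]/q[:,2:]
def back(n,uv,z):
    T=CAL[n]["T"];d=T[:3,:3]@np.linalg.solve(CAL[n]["camera_matrix"],[*uv,1]);s=(z-T[2,3])/d[2]
    return (T[:3,3]+s*d)
def corners(x,y,a,l,w,z0,z1):
    c,s=np.cos(a),np.sin(a)
    return [(x+c*i*l/2-s*j*w/2,y+s*i*l/2+c*j*w/2,z) for i in(-1,1) for j in(-1,1) for z in(z0,z1)]
HS={'blue':((100,90,20),(125,255,255)),'green':((45,110,20),(80,255,255)),'yellow':((24,190,60),(34,255,255)),
 'white':((0,0,135),(180,45,255)),'red':((172,150,20),(180,255,255)),'red2':((0,150,20),(4,255,255)),'brown':((0,90,20),(13,230,130))}
def mask(im,col):
    h=cv2.cvtColor(im,cv2.COLOR_RGB2HSV);m=cv2.inRange(h,*HS[col])
    return m|cv2.inRange(h,*HS['red2']) if col=='red' else m
def blob(im,col,n,x,y,z,r):
    m=mask(im,col);u,v=proj(n,[(x,y,z)])[0];d=np.zeros_like(m);cv2.circle(d,(int(u),int(v)),int(r),255,-1);m&=d
    k,lab,st,_=cv2.connectedComponentsWithStats(m)
    out=np.zeros_like(m)
    pts=[np.argwhere(lab==i)[:,::-1] for i in range(1,k) if st[i,4]>=12]
    if not pts:return None
    h=cv2.convexHull(np.vstack(pts).astype(np.int32));cv2.fillConvexPoly(out,h,255);return out
def fit(ims,col,x,y,a,l,w,z0,z1,r=30,cams=("top","side"),free=False):
    obs={n:blob(ims[n],col,n,x,y,z1,r*(1 if n=='top' else 1.1)) for n in cams}
    obs={n:o for n,o in obs.items() if o is not None}
    S=8
    def cost(p):
        L,W=(p[3],p[4]) if free else (l,w);e=0
        for n,o in obs.items():
            q=proj(n,corners(p[0],p[1],p[2]/50,L,W,z0,z1));c=proj(n,[(x,y,z1)])[0].astype(int);R=int(r*1.5)
            o_=o[max(c[1]-R,0):c[1]+R,max(c[0]-R,0):c[0]+R]
            off=np.array([max(c[0]-R,0),max(c[1]-R,0)])
            g=np.zeros((o_.shape[0]*S,o_.shape[1]*S),np.uint8)
            cv2.fillConvexPoly(g,cv2.convexHull((((q-off)+.5)*S-.5).round().astype(np.int32)),255)
            g=cv2.resize(g,o_.shape[::-1],interpolation=cv2.INTER_AREA)
            e+=np.abs(g.astype(float)-o_).sum()/255
        return e
    p0=[x,y,a*50]+([l,w] if free else [])
    best=None
    for da in (0,.25,-.25):
        s=np.array(p0);s[2]+=da*50
        sim=np.vstack([s]+[s+6*np.eye(len(s))[i] for i in range(len(s))])
        m=minimize(cost,s,method='Nelder-Mead',options=dict(initial_simplex=sim,xatol=.05,fatol=.05,maxiter=250))
        if best is None or m.fun<best.fun:best=m
    p=best.x.copy();p[2]/=50
    return np.round(p,3),round(best.fun,1),{n:int((o>0).sum()) for n,o in obs.items()}
def look():return {n:read_camera(n) for n in("top","side")}
E
cat > m.py <<'E'
from v import *
ims=look();np.savez('im0.npz',**ims)
B=lambda u,v,z:back("top",(u/1.5625,v/1.5625),z)[:2]
for c,u,v,a in(("blue",205,272,.35),("green",332,262,.0),("yellow",204,339,0),("white",271,352,.5)):
    x,y=B(u,v,36)
    for cams in (("top","side"),("top",),("side",)): print(c,*fit(ims,c,x,y,a,80,40,0,36,cams=cams))
x,y=B(489,285,50)
for cams in (("top","side"),("top",),("side",)): print("keeper",*fit(ims,"red",x,y,.0,130,30,15,50,r=35,cams=cams))
x,y=B(456,287,24);print("ridge",fit(ims,"yellow",x,y,0,90,10,14,24,free=True))
for cams in (("top","side"),("top",),("side",)):
  x,y=B(606,280,50);print("fence",fit(ims,"blue",x,y,0,110,12,0,50,free=True,cams=cams))
x,y=B(577,280,44);print("block",fit(ims,"brown",x,y,0,36,50,14,44,r=18))
x,y=B(578,395,30);print("bin",fit(ims,"blue",x,y,0,130,150,0,55,r=62))
E
python3 m.py
```

```text
blue [5.83306e+02 3.36188e+02 4.92000e-01] 205.4 {'top': 431, 'side': 285}
blue [5.84354e+02 3.36460e+02 4.22000e-01] 103.2 {'top': 431}
blue [584.162 334.837   0.742] 93.5 {'side': 285}
green [6.00187e+02 1.06472e+02 7.00000e-02] 131.6 {'top': 432, 'side': 413}
green [5.99866e+02 1.06012e+02 8.10000e-02] 35.7 {'top': 432}
green [ 5.99684e+02  1.07192e+02 -6.00000e-02] 91.0 {'side': 413}
yellow [ 4.62890e+02  3.30578e+02 -3.00000e-03] 125.6 {'top': 415}
yellow [ 4.62890e+02  3.30578e+02 -3.00000e-03] 125.6 {'top': 415}
yellow [462.303 327.128   0.   ] 0.0 {}
white [438.637 213.351   0.551] 288.9 {'top': 436, 'side': 253}
white [439.153 212.304   0.498] 66.2 {'top': 436}
white [441.271 225.178   0.885] 192.5 {'side': 253}
keeper [ 5.58331e+02 -1.72004e+02  2.90000e-02] 251.7 {'top': 518, 'side': 818}
keeper [ 5.56044e+02 -1.73328e+02  2.00000e-02] 96.6 {'top': 518}
keeper [ 5.59235e+02 -1.70556e+02  8.20000e-02] 149.8 {'side': 818}
ridge (array([ 5.57409e+02, -1.15270e+02,  3.80000e-02,  8.31240e+01,
        7.50800e+00]), np.float64(14.1), {'top': 97})
fence (array([ 5.63596e+02, -3.77458e+02,  2.50000e-02,  1.04332e+02,
        9.70900e+00]), np.float64(258.0), {'top': 201, 'side': 604})
fence (array([ 5.66878e+02, -3.85032e+02,  6.00000e-03,  1.12893e+02,
        1.17000e-01]), np.float64(52.6), {'top': 201})
fence (array([ 5.63910e+02, -3.76669e+02,  2.00000e-02,  1.04642e+02,
        9.55800e+00]), np.float64(43.1), {'side': 604})
block (array([ 5.66104e+02, -3.32328e+02, -6.60000e-02]), np.float64(132.0), {'top': 254, 'side': 458})
bin (array([ 3.63801e+02, -3.24899e+02,  1.01000e-01]), np.float64(1355.4), {'top': 3782, 'side': 5232})
```

Run:
```python
from v import *
ims=dict(np.load('im0.npz'))
t=ims['top'][:,:,::-1];s=ims['side'][:,:,::-1]
a=cv2.resize(t[145:250,110:240],None,fx=4,fy=4,interpolation=0)[:, :400]
z=lambda im,r,c:cv2.resize(im[r:r+100,c:c+133],(400,300),interpolation=0)
g=np.vstack([np.hstack([z(t,150,110),z(t,145,262)]),np.hstack([z(s,105,180),z(s,230,230)])])
cv2.imwrite('pics/z.png',g)
for n,P in dict(yellowside=('side',208,133),whitetop=('top',168,222)).items(): pass
h=cv2.cvtColor(ims['side'],cv2.COLOR_RGB2HSV)
print('yel',h[130:142,203:224:4].tolist()[::3]);print('wh',h[150:166:3,203:222:4].tolist())
```

```text
yel [[[32, 176, 212], [25, 179, 107], [30, 135, 66], [29, 179, 118], [32, 175, 211], [31, 170, 200]], [[31, 179, 210], [31, 176, 199], [30, 171, 198], [29, 172, 184], [27, 183, 149], [22, 180, 125]], [[26, 182, 157], [23, 185, 135], [22, 198, 121], [22, 178, 112], [21, 192, 125], [21, 187, 131]], [[21, 180, 112], [21, 190, 130], [21, 187, 132], [22, 188, 130], [21, 171, 133], [19, 146, 159]]]
wh [[[21, 116, 203], [25, 89, 95], [60, 20, 38], [42, 33, 39], [44, 16, 211]], [[22, 105, 197], [25, 58, 48], [128, 43, 24], [35, 30, 51], [46, 18, 208]], [[37, 22, 208], [30, 29, 89], [37, 33, 70], [45, 17, 183], [30, 25, 182]], [[48, 16, 213], [47, 17, 206], [45, 21, 198], [28, 27, 159], [16, 61, 108]], [[33, 25, 184], [45, 19, 211], [23, 38, 153], [17, 61, 118], [16, 68, 124]], [[21, 47, 86], [19, 50, 137], [17, 63, 122], [18, 66, 127], [19, 108, 175]]]
```

View pics/z.png

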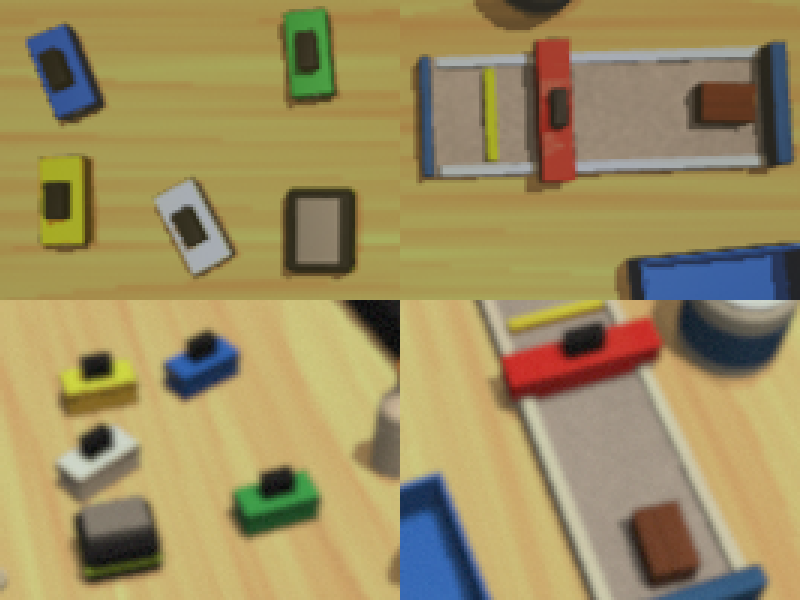

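```bash
cat >> v.py <<'E'
HS['yellow']=((23,140,60),(34,255,255))
_b=blob
def blob(im,col,n,x,y,z,r):
    # bright top face only
    m=mask(im,col);V=im.max(2);u,v=proj(n,[(x,y,z)])[0];d=np.zeros_like(m);cv2.circle(d,(int(u),int(v)),int(r),255,-1);m&=d
    if (m>0).sum()<20:return None
    t=np.percentile(V[m>0],85);m[V<.8*t]=0
    k,lab,st,ce=cv2.connectedComponentsWithStats(m)
    pts=[np.argwhere(lab==i)[:,::-1] for i in range(1,k) if st[i,4]>=15]
    if not pts:return None
    out=np.zeros_like(m);cv2.fillConvexPoly(out,cv2.convexHull(np.vstack(pts).astype(np.int32)),255);return out
E
sed -i "s/'yellow':((24,190,60)/'yellow':((23,140,60)/" v.py
cat > m.py <<'E'
from v import *
ims=dict(np.load('im0.npz'))
B=lambda u,v,z:back("top",(u/1.5625,v/1.5625),z)[:2]
C2=(("top",),("side",))
def go(nm,c,u,v,a,l,w,z,r=30):
    x,y=B(u,v,z)
    for cams in C2: print(nm,cams,*fit(ims,c,x,y,a,l,w,z,z,r=r,cams=cams,free=True))
if __name__=="__main__":
    for c,u,v,a in(("blue",205,272,.35),("green",332,262,.0),("yellow",204,339,0),("white",271,352,.5)): go(c,c,u,v,a,80,40,36)
    go("keeper","red",489,285,0,130,30,50,35)
    go("ridge","yellow",456,287,0,90,10,24)
    go("fence","blue",606,280,0,110,12,50)
    go("far","blue",423,287,0,110,12,50)
    go("block","brown",577,280,0,36,50,44,18)
    go("bin","blue",578,395,.1,130,150,30,62)
E
python3 m.py
```

```text
blue ('top',) [5.82421e+02 3.32985e+02 4.04000e-01 7.72410e+01 3.80250e+01] 21.7 {'top': 392}
blue ('side',) [5.82467e+02 3.27269e+02 3.70000e-01 7.54560e+01 3.53890e+01] 15.5 {'side': 151}
green ('top',) [5.99463e+02 1.05801e+02 9.80000e-02 7.84930e+01 3.71830e+01] 22.5 {'top': 388}
green ('side',) [5.98078e+02 1.02730e+02 1.12000e-01 7.64730e+01 3.94140e+01] 19.4 {'side': 250}
yellow ('top',) [4.64331e+02 3.31395e+02 2.50000e-02 7.99940e+01 4.04430e+01] 10.2 {'top': 439}
yellow ('side',) [4.63055e+02 3.26671e+02 4.30000e-02 7.96190e+01 4.17200e+01] 20.5 {'side': 202}
white ('top',) [439.599 210.798   0.496  78.226  40.127] 22.2 {'top': 429}
white ('side',) [439.437 207.586   0.495  77.605  40.69 ] 17.8 {'side': 236}
keeper ('top',) [ 5.57319e+02 -1.72083e+02  3.90000e-02  1.25494e+02  2.77600e+01] 26.0 {'top': 474}
keeper ('side',) [ 5.56963e+02 -1.73678e+02  3.20000e-02  1.27514e+02  2.95880e+01] 36.6 {'side': 565}
ridge ('top',) [ 5.57079e+02 -1.14840e+02 -1.00000e-03  8.34540e+01  1.04030e+01] 12.8 {'top': 108}
ridge ('side',) [ 5.55163e+02 -1.16617e+02  3.60000e-02  8.21030e+01  1.15110e+01] 17.6 {'side': 125}
fence ('top',) [ 5.63445e+02 -3.77319e+02  2.60000e-02  1.07164e+02  1.24440e+01] 21.9 {'top': 184}
fence ('side',) [ 5.62015e+02 -3.79108e+02  3.10000e-02  1.04603e+02  1.40250e+01] 35.7 {'side': 363}
far ('top',) [ 5.52437e+02 -5.45180e+01  4.00000e-02  1.05609e+02  7.75600e+00] 20.5 {'top': 111}
far ('side',) [ 5.55614e+02 -5.53940e+01  3.95000e-01  1.13092e+02 -1.35000e-01] 89.6 {'side': 87}
block ('top',) [ 5.66691e+02 -3.32777e+02 -3.20000e-02  3.50620e+01  4.87310e+01] 11.6 {'top': 224}
block ('side',) [ 5.64330e+02 -3.32003e+02 -3.50000e-02  3.37800e+01  4.86010e+01] 23.0 {'side': 353}
bin ('top',) [ 3.63591e+02 -3.14990e+02  9.30000e-02  1.13722e+02  1.18124e+02] 45.1 {'top': 1812}
bin ('side',) [ 3.61270e+02 -3.29181e+02  1.02000e-01  1.24728e+02  1.28231e+02] 172.1 {'side': 3889}
```

Request:
{"fn": "arm_command", "kwargs": {
  "delta_pos": [
    [0.06, -0.14, 0],
    [0.12, -0.28, 0],
    [0.18, -0.42, 0],
    [0.24, -0.56, 0],
    [0.3, -0.7, 0]
  ],
  "delta_rot": [
    [0, 0, 0.05],
    [0, 0, 0.1],
    [0, 0, 0.15],
    [0, 0, 0.2],
    [0, 0, 0.2425]
  ],
  "claw": [0, 0, 0.2, 0.4, 0.4]
}}

```text
t: 0.62
eef_pos: [287.6, 411.2, 214.5]
tcp_rot: [-3.142, -0.0, -3.103]
ft_force: [1.4, -0.4, -0.2]
opening: 0.845
grip_force: 0.0
```

Request:
{"fn": "arm_command", "kwargs": {
  "delta_pos": [
    [0.06, -0.14, 0],
    [0.12, -0.28, 0],
    [0.18, -0.42, 0],
    [0.24, -0.56, 0],
    [0.3, -0.7, 0]
  ],
  "delta_rot": [
    [0, 0, 0],
    [0, 0, 0],
    [0, 0, 0],
    [0, 0, 0],
    [0, 0, 0]
  ],
  "claw": [0.4, 0.4, 0.4, 0.4, 0.4]
}}

```text
t: 1.03
eef_pos: [362.7, 236.1, 214.8]
tcp_rot: [3.141, 0.0, -3.107]
ft_force: [1.6, 0.2, 0.4]
opening: 0.604
grip_force: 0.0
```

Request:
{"fn": "arm_command", "kwargs": {
  "delta_pos": [
    [0.06, -0.14, 0],
    [0.12, -0.28, 0],
    [0.18, -0.42, 0],
    [0.24, -0.56, 0],
    [0.3, -0.7, 0]
  ],
  "delta_rot": [
    [0, 0, 0],
    [0, 0, 0],
    [0, 0, 0],
    [0, 0, 0],
    [0, 0, 0]
  ],
  "claw": [0.4, 0.4, 0.4, 0.4, 0.4]
}}

```text
t: 1.45
eef_pos: [437.7, 60.9, 214.8]
tcp_rot: [3.141, 0.0, -3.108]
ft_force: [1.0, 0.9, 0.1]
opening: 0.601
grip_force: 0.0
```

Request:
{"fn": "arm_command", "kwargs": {
  "delta_pos": [
    [0.06, -0.14, 0],
    [0.12, -0.28, 0],
    [0.18, -0.42, 0],
    [0.24, -0.56, 0],
    [0.3, -0.7, 0]
  ],
  "delta_rot": [
    [0, 0, 0],
    [0, 0, 0],
    [0, 0, 0],
    [0, 0, 0],
    [0, 0, 0]
  ],
  "claw": [0.4, 0.4, 0.4, 0.4, 0.4]
}}

```text
t: 1.87
eef_pos: [512.7, -114.2, 214.7]
tcp_rot: [3.141, 0.0, -3.108]
ft_force: [0.4, 0.3, 0.6]
opening: 0.603
grip_force: 0.0
```

Request:
{"fn": "arm_command", "kwargs": {
  "delta_pos": [
    [0.06, -0.08, -0.1],
    [0.12, -0.16, -0.2],
    [0.177, -0.243, -0.3],
    [0.177, -0.243, -0.4],
    [0.177, -0.243, -0.4]
  ],
  "delta_rot": [
    [0, 0, 0],
    [0, 0, 0],
    [0, 0, 0],
    [0, 0, 0],
    [0, 0, 0]
  ],
  "claw": [0.4, 0.4, 0.4, 0.4, 0.4]
}}

```text
t: 2.28
eef_pos: [555.0, -173.2, 110.1]
tcp_rot: [3.138, -0.006, -3.109]
ft_force: [-1.2, 0.9, -0.1]
opening: 0.598
grip_force: 0.0
```

Request:
{"fn": "arm_command", "kwargs": {
  "delta_pos": [
    [0, 0, -0.1],
    [0, 0, -0.2],
    [0, 0, -0.247],
    [0, 0, -0.247],
    [0, 0, -0.247]
  ],
  "delta_rot": [
    [0, 0, 0],
    [0, 0, 0],
    [0, 0, 0],
    [0, 0, 0],
    [0, 0, 0]
  ],
  "claw": [0.4, 0.4, 0.4, 0.6, 1]
}}

```text
t: 2.7
eef_pos: [556.9, -172.7, 53.8]
tcp_rot: [3.141, -0.0, -3.107]
ft_force: [0.1, 0.2, 0.0]
opening: 0.509
grip_force: 0.0
```

Request:
{"fn": "arm_command", "kwargs": {
  "delta_pos": [
    [0, 0, 0],
    [0, 0, 0],
    [0, 0, 0],
    [0, 0, 0],
    [0, 0, 0]
  ],
  "delta_rot": [
    [0, 0, 0],
    [0, 0, 0],
    [0, 0, 0],
    [0, 0, 0],
    [0, 0, 0]
  ],
  "claw": [1, 1, 1, 1, 1]
}}

```text
t: 3.12
eef_pos: [556.8, -173.0, 53.4]
tcp_rot: [-3.141, 0.001, -3.107]
ft_force: [0.6, -0.0, 0.2]
opening: 0.166
grip_force: 0.0
```

Request:
{"fn": "arm_command", "kwargs": {
  "delta_pos": [
    [0, 0, 0.03],
    [0, 0, 0.06],
    [0, 0, 0.09],
    [0, 0, 0.09],
    [0, 0, 0.09]
  ],
  "delta_rot": [
    [0, 0, 0],
    [0, 0, 0],
    [0, 0, 0],
    [0, 0, 0],
    [0, 0, 0]
  ],
  "claw": [1, 1, 1, 1, 1]
}}

```text
t: 3.53
eef_pos: [556.5, -172.9, 75.9]
tcp_rot: [3.142, 0.0, -3.108]
ft_force: [-0.7, 1.5, -3.1]
opening: 0.146
grip_force: 30.0
```

Request:
{"fn": "arm_command", "kwargs": {
  "delta_pos": [
    [-0.002, 0.07, 0],
    [-0.005, 0.14, 0],
    [-0.007, 0.21, 0],
    [-0.009, 0.28, 0],
    [-0.0115, 0.336, 0]
  ],
  "delta_rot": [
    [0, 0, 0],
    [0, 0, 0],
    [0, 0, 0],
    [0, 0, 0],
    [0, 0, 0]
  ],
  "claw": [1, 1, 1, 1, 1]
}}

```text
t: 3.95
eef_pos: [553.9, -88.2, 75.3]
tcp_rot: [-3.141, 0.001, -3.107]
ft_force: [1.2, -3.4, -3.3]
opening: 0.144
grip_force: 30.0
```

Request:
{"fn": "arm_command", "kwargs": {
  "delta_pos": [
    [0, 0, 0],
    [0, 0, 0],
    [0, 0, -0.03],
    [0, 0, -0.06],
    [0, 0, -0.086]
  ],
  "delta_rot": [
    [0, 0, 0],
    [0, 0, 0],
    [0, 0, 0],
    [0, 0, 0],
    [0, 0, 0]
  ],
  "claw": [1, 1, 1, 1, 1]
}}

```text
t: 4.37
eef_pos: [554.1, -89.7, 53.2]
tcp_rot: [-3.141, 0.001, -3.108]
ft_force: [-4.5, 1.8, 45.4]
opening: 0.142
grip_force: 30.0
```

Request:
{"fn": "arm_command", "kwargs": {
  "delta_pos": [
    [0, 0, 0],
    [0, 0, 0],
    [0, 0, 0],
    [0, 0, 0],
    [0, 0, 0]
  ],
  "delta_rot": [
    [0, 0, 0],
    [0, 0, 0],
    [0, 0, 0],
    [0, 0, 0],
    [0, 0, 0]
  ],
  "claw": [1, 1, 1, 1, 1]
}}

```text
t: 4.78
eef_pos: [554.2, -89.3, 53.8]
tcp_rot: [-3.141, 0.001, -3.108]
ft_force: [2.9, -1.5, -2.7]
opening: 0.148
grip_force: 30.0
```

Request:
{"fn": "arm_command", "kwargs": {
  "delta_pos": [
    [0, 0, 0],
    [0, 0, 0],
    [0, 0, 0.08],
    [0, 0, 0.2],
    [0, 0, 0.34]
  ],
  "delta_rot": [
    [0, 0, 0],
    [0, 0, 0],
    [0, 0, 0],
    [0, 0, 0],
    [0, 0, 0]
  ],
  "claw": [0.6, 0.5, 0.4, 0.37, 0.37]
}}

```text
t: 5.2
eef_pos: [552.6, -88.6, 138.7]
tcp_rot: [3.14, -0.004, -3.107]
ft_force: [0.1, 0.3, 0.2]
opening: 0.44
grip_force: 0.0
```

Request:
{"fn": "arm_command", "kwargs": {
  "delta_pos": [
    [0.003, -0.065, 0],
    [0.006, -0.13, 0],
    [0.01, -0.195, 0],
    [0.013, -0.26, 0],
    [0.016, -0.325, 0]
  ],
  "delta_rot": [
    [0, 0, -0.07],
    [0, 0, -0.14],
    [0, 0, -0.21],
    [0, 0, -0.28],
    [0, 0, -0.35]
  ],
  "claw": [0.37, 0.37, 0.37, 0.37, 0.37]
}}

```text
t: 5.62
eef_pos: [557.4, -170.6, 139.1]
tcp_rot: [-3.142, -0.001, 2.621]
ft_force: [0.4, 0.3, 0.1]
opening: 0.625
grip_force: 0.0
```

Request:
{"fn": "arm_command", "kwargs": {
  "delta_pos": [
    [0.003, -0.065, 0],
    [0.006, -0.13, 0],
    [0.01, -0.195, 0],
    [0.013, -0.26, 0],
    [0.016, -0.325, 0]
  ],
  "delta_rot": [
    [0, 0, -0.07],
    [0, 0, -0.14],
    [0, 0, -0.21],
    [0, 0, -0.28],
    [0, 0, -0.35]
  ],
  "claw": [0.37, 0.37, 0.37, 0.37, 0.37]
}}

```text
t: 6.03
eef_pos: [561.4, -251.9, 138.9]
tcp_rot: [-3.141, -0.001, 2.071]
ft_force: [0.4, 0.4, -0.1]
opening: 0.63
grip_force: 0.0
```

Request:
{"fn": "arm_command", "kwargs": {
  "delta_pos": [
    [0.003, -0.065, 0],
    [0.006, -0.13, 0],
    [0.01, -0.195, 0],
    [0.013, -0.26, 0],
    [0.016, -0.325, 0]
  ],
  "delta_rot": [
    [0, 0, -0.07],
    [0, 0, -0.14],
    [0, 0, -0.21],
    [0, 0, -0.28],
    [0, 0, -0.343]
  ],
  "claw": [0.37, 0.37, 0.37, 0.37, 0.37]
}}

```text
t: 6.45
eef_pos: [565.4, -333.1, 138.9]
tcp_rot: [-3.141, -0.001, 1.532]
ft_force: [-0.6, 0.5, -0.6]
opening: 0.629
grip_force: 0.0
```

Request:
{"fn": "arm_command", "kwargs": {
  "delta_pos": [
    [0, 0, -0.12],
    [0, 0, -0.25],
    [0, 0, -0.37],
    [0, 0, -0.44],
    [0, 0, -0.468]
  ],
  "delta_rot": [
    [0, 0, 0],
    [0, 0, 0],
    [0, 0, 0],
    [0, 0, 0],
    [0, 0, 0]
  ],
  "claw": [0.37, 0.37, 0.37, 0.37, 0.37]
}}

```text
t: 6.87
eef_pos: [564.4, -331.6, 18.9]
tcp_rot: [-3.138, -0.003, 1.538]
ft_force: [-1.6, -0.4, -0.6]
opening: 0.631
grip_force: 0.0
```

Request:
{"fn": "arm_command", "kwargs": {
  "delta_pos": [
    [0, 0, 0],
    [0, 0, 0],
    [0, 0, 0],
    [0, 0, 0],
    [0, 0, 0]
  ],
  "delta_rot": [
    [0, 0, 0],
    [0, 0, 0],
    [0, 0, 0],
    [0, 0, 0],
    [0, 0, 0]
  ],
  "claw": [0.7, 1, 1, 1, 1]
}}

```text
t: 7.28
eef_pos: [566.3, -333.0, 23.4]
tcp_rot: [3.14, 0.001, 1.537]
ft_force: [-0.1, 0.4, 5.0]
opening: 0.374
grip_force: 30.0
```

Request:
{"fn": "arm_command", "kwargs": {
  "delta_pos": [
    [0, 0, 0.06],
    [0, 0, 0.14],
    [0, 0, 0.24],
    [0, 0, 0.34],
    [-0.06, 0, 0.36]
  ],
  "delta_rot": [
    [0, 0, 0],
    [0, 0, 0],
    [0, 0, 0],
    [0, 0, 0],
    [0, 0, 0]
  ],
  "claw": [1, 1, 1, 1, 1]
}}

```text
t: 7.7
eef_pos: [553.6, -333.6, 116.6]
tcp_rot: [3.135, 0.004, 1.538]
ft_force: [0.3, -0.5, 0.0]
opening: 0.377
grip_force: 30.0
```

Request:
{"fn": "arm_command", "kwargs": {
  "delta_pos": [
    [-0.14, 0.006, 0],
    [-0.28, 0.012, 0],
    [-0.42, 0.018, 0],
    [-0.56, 0.024, 0],
    [-0.7, 0.031, 0]
  ],
  "delta_rot": [
    [0, 0, 0],
    [0, 0, 0],
    [0, 0, 0],
    [0, 0, 0],
    [0, 0, 0]
  ],
  "claw": [1, 1, 1, 1, 1]
}}

```text
t: 8.12
eef_pos: [374.3, -324.6, 112.6]
tcp_rot: [3.141, 0.001, 1.538]
ft_force: [0.4, -1.4, -0.8]
opening: 0.375
grip_force: 30.0
```

Request:
{"fn": "arm_command", "kwargs": {
  "delta_pos": [
    [-0.051, 0, 0],
    [-0.051, 0, -0.1],
    [-0.051, 0, -0.22],
    [-0.051, 0, -0.33],
    [-0.051, 0, -0.37]
  ],
  "delta_rot": [
    [0, 0, 0],
    [0, 0, 0],
    [0, 0, 0],
    [0, 0, 0],
    [0, 0, 0]
  ],
  "claw": [1, 1, 1, 1, 1]
}}

```text
t: 8.53
eef_pos: [362.6, -324.5, 17.3]
tcp_rot: [-3.14, -0.002, 1.537]
ft_force: [-0.8, -0.4, 0.2]
opening: 0.375
grip_force: 30.0
```

Request:
{"fn": "arm_command", "kwargs": {
  "delta_pos": [
    [0, 0, 0],
    [0, 0, -0.01],
    [0, 0, -0.01],
    [0, 0, -0.01],
    [0, 0, -0.01]
  ],
  "delta_rot": [
    [0, 0, 0],
    [0, 0, 0],
    [0, 0, 0],
    [0, 0, 0],
    [0, 0, 0]
  ],
  "claw": [1, 1, 0.6, 0.4, 0.4]
}}

```text
t: 8.95
eef_pos: [363.5, -325.3, 18.0]
tcp_rot: [3.14, 0.001, 1.537]
ft_force: [-1.5, 1.2, -0.1]
opening: 0.485
grip_force: 0.0
```

Request:
{"fn": "arm_command", "kwargs": {
  "delta_pos": [
    [0, 0, 0],
    [0, 0, 0.08],
    [0, 0, 0.2],
    [0, 0, 0.36],
    [0, 0, 0.5]
  ],
  "delta_rot": [
    [0, 0, 0],
    [0, 0, 0],
    [0, 0, 0],
    [0, 0, 0],
    [0, 0, 0]
  ],
  "claw": [0.4, 0.4, 0.4, 0.4, 0.4]
}}

```text
t: 9.37
eef_pos: [362.9, -324.7, 144.1]
tcp_rot: [3.142, -0.0, 1.537]
ft_force: [0.9, 0.1, 0.2]
opening: 0.599
grip_force: 0.0
```

```bash
cat > l.py <<'E'
from v import *
import sys
ims=look();k=sys.argv[1];np.savez(f'im{k}.npz',**ims)
X=dict(blue=(582,331,.39,80,40,36),green=(599,104,.1,80,40,36),yellow=(464,329,.03,80,40,36),white=(439,209,.495,80,40,36),keeper=(553.8,-89,.034,130,30,50))
def show(nm,x,y,a,l,w,z):
    for c in("top","side"):
        f=fit(ims,'red' if nm=='keeper' else nm,x,y,a,l,w,z,z,r=35,cams=(c,),free=True);print(nm,c,np.round(f[0],2).tolist(),f[1:])
for n in sys.argv[2:]: show(n,*X[n])
E
python3 l.py 1 keeper green white yellow blue
python3 - <<'E'
import cv2,numpy as np
d=np.load('im1.npz');cv2.imwrite('pics/s1.png',np.hstack([cv2.resize(d[n][:,:,::-1][r:r+150,c:c+200],(400,300)) for n,r,c in(("top",140,240),("side",210,170))]))
E
```

```text
keeper top [555.27, -89.08, 0.03, 124.49, 26.65] (np.float64(33.4), {'top': 445})
keeper side [553.04, -91.24, 0.02, 126.47, 30.97] (np.float64(37.2), {'side': 488})
green top [599.47, 105.64, 0.09, 78.38, 37.45] (np.float64(22.3), {'top': 388})
green side [598.03, 102.65, 0.11, 76.57, 39.35] (np.float64(20.0), {'side': 252})
white top [439.55, 210.73, 0.49, 78.16, 40.14] (np.float64(22.3), {'top': 429})
white side [439.0, 209.0, 0.5, 80.0, 40.0] (np.float64(0.0), {})
yellow top [463.9, 331.42, 0.02, 80.43, 40.44] (np.float64(9.9), {'top': 440})
yellow side [487.74, 322.46, 1.1, 40.35, -25.68] (np.float64(16.7), {'side': 68})
blue top [582.47, 333.08, 0.4, 77.45, 38.08] (np.float64(21.6), {'top': 392})
blue side [582.33, 327.38, 0.38, 75.16, 35.21] (np.float64(15.4), {'side': 151})
```

View pics/s1.png

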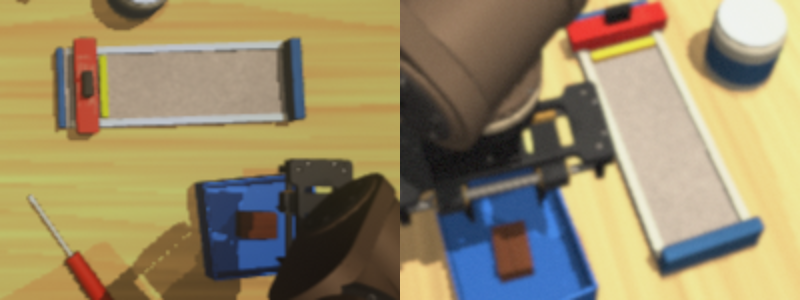

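Request:
{"fn": "arm_command", "kwargs": {
  "delta_pos": [
    [0.063, 0.114, 0],
    [0.126, 0.229, 0],
    [0.189, 0.343, 0],
    [0.252, 0.458, 0],
    [0.315, 0.572, 0]
  ],
  "delta_rot": [
    [0, 0, 0.072],
    [0, 0, 0.144],
    [0, 0, 0.217],
    [0, 0, 0.289],
    [0, 0, 0.361]
  ],
  "claw": [0.4, 0.4, 0.4, 0.4, 0.4]
}}

```text
t: 9.88
eef_pos: [442.1, -180.4, 141.8]
tcp_rot: [3.142, -0.0, 2.11]
ft_force: [0.8, -0.7, 0.1]
opening: 0.601
grip_force: 0.0
```

Request:
{"fn": "arm_command", "kwargs": {
  "delta_pos": [
    [0.063, 0.114, 0],
    [0.126, 0.229, 0],
    [0.189, 0.343, 0],
    [0.252, 0.458, 0],
    [0.315, 0.572, 0]
  ],
  "delta_rot": [
    [0, 0, 0.072],
    [0, 0, 0.144],
    [0, 0, 0.217],
    [0, 0, 0.289],
    [0, 0, 0.361]
  ],
  "claw": [0.4, 0.4, 0.4, 0.4, 0.4]
}}

```text
t: 10.3
eef_pos: [520.9, -37.3, 141.7]
tcp_rot: [-3.142, -0.0, 2.677]
ft_force: [0.5, -0.9, -0.2]
opening: 0.6
grip_force: 0.0
```

Request:
{"fn": "arm_command", "kwargs": {
  "delta_pos": [
    [0.063, 0.114, 0],
    [0.126, 0.229, 0],
    [0.189, 0.343, 0],
    [0.252, 0.458, 0],
    [0.315, 0.572, 0]
  ],
  "delta_rot": [
    [0, 0, 0.072],
    [0, 0, 0.144],
    [0, 0, 0.217],
    [0, 0, 0.289],
    [0, 0, 0.361]
  ],
  "claw": [0.4, 0.4, 0.4, 0.4, 0.4]
}}

```text
t: 10.72
eef_pos: [599.6, 105.7, 141.6]
tcp_rot: [3.142, -0.0, -3.039]
ft_force: [0.1, -0.8, -0.8]
opening: 0.594
grip_force: 0.0
```

Request:
{"fn": "arm_command", "kwargs": {
  "delta_pos": [
    [0, 0, -0.1],
    [0, 0, -0.22],
    [0, 0, -0.32],
    [0, 0, -0.38],
    [0, 0, -0.408]
  ],
  "delta_rot": [
    [0, 0, 0],
    [0, 0, 0],
    [0, 0, 0],
    [0, 0, 0],
    [0, 0, 0]
  ],
  "claw": [0.4, 0.4, 0.4, 0.4, 0.4]
}}

```text
t: 11.13
eef_pos: [598.0, 104.1, 37.3]
tcp_rot: [3.141, -0.004, -3.044]
ft_force: [0.3, 0.8, 0.3]
opening: 0.6
grip_force: 0.0
```

Request:
{"fn": "arm_command", "kwargs": {
  "delta_pos": [
    [0, 0, 0],
    [0, 0, 0],
    [0, 0, 0],
    [0, 0, 0],
    [0, 0, 0]
  ],
  "delta_rot": [
    [0, 0, 0],
    [0, 0, 0],
    [0, 0, 0],
    [0, 0, 0],
    [0, 0, 0]
  ],
  "claw": [0.5, 1, 1, 1, 1]
}}

```text
t: 11.55
eef_pos: [599.7, 104.1, 40.9]
tcp_rot: [3.142, 0.002, -3.045]
ft_force: [0.2, -0.8, 0.7]
opening: 0.313
grip_force: 0.0
```

Request:
{"fn": "arm_command", "kwargs": {
  "delta_pos": [
    [0, 0, 0],
    [0, 0, 0.06],
    [0, 0, 0.16],
    [0, 0, 0.3],
    [0, 0, 0.4]
  ],
  "delta_rot": [
    [0, 0, 0],
    [0, 0, 0],
    [0, 0, 0],
    [0, 0, 0],
    [0, 0, 0]
  ],
  "claw": [1, 1, 1, 1, 1]
}}

```text
t: 11.97
eef_pos: [599.4, 104.1, 142.2]
tcp_rot: [3.142, 0.001, -3.045]
ft_force: [1.4, -0.2, -2.1]
opening: 0.184
grip_force: 29.9
```

Request:
{"fn": "arm_command", "kwargs": {
  "delta_pos": [
    [-0.01, -0.12, 0.03],
    [-0.02, -0.24, 0.06],
    [-0.03, -0.36, 0.06],
    [-0.04, -0.48, 0.06],
    [-0.049, -0.599, 0.06]
  ],
  "delta_rot": [
    [0, 0, -0.01],
    [0, 0, -0.02],
    [0, 0, -0.03],
    [0, 0, -0.0395],
    [0, 0, -0.0395]
  ],
  "claw": [1, 1, 1, 1, 1]
}}

```text
t: 12.38
eef_pos: [586.6, -47.0, 155.3]
tcp_rot: [-3.142, 0.0, -3.107]
ft_force: [0.3, -0.2, -2.8]
opening: 0.187
grip_force: 29.9
```

Request:
{"fn": "arm_command", "kwargs": {
  "delta_pos": [
    [-0.01, -0.12, 0],
    [-0.02, -0.24, 0],
    [-0.03, -0.36, 0],
    [-0.04, -0.48, 0],
    [-0.049, -0.599, 0]
  ],
  "delta_rot": [
    [0, 0, 0],
    [0, 0, 0],
    [0, 0, 0],
    [0, 0, 0],
    [0, 0, 0]
  ],
  "claw": [1, 1, 1, 1, 1]
}}

```text
t: 12.8
eef_pos: [574.3, -196.9, 155.1]
tcp_rot: [3.141, -0.0, -3.107]
ft_force: [0.6, -0.6, -1.6]
opening: 0.186
grip_force: 29.9
```

Request:
{"fn": "arm_command", "kwargs": {
  "delta_pos": [
    [-0.01, -0.12, 0],
    [-0.02, -0.24, 0],
    [-0.03, -0.36, 0],
    [-0.04, -0.48, 0],
    [-0.049, -0.599, 0]
  ],
  "delta_rot": [
    [0, 0, 0],
    [0, 0, 0],
    [0, 0, 0],
    [0, 0, 0],
    [0, 0, 0]
  ],
  "claw": [1, 1, 1, 1, 1]
}}

```text
t: 13.22
eef_pos: [562.0, -346.6, 155.0]
tcp_rot: [3.141, -0.0, -3.107]
ft_force: [1.0, -0.3, -0.6]
opening: 0.189
grip_force: 29.9
```

Request:
{"fn": "arm_command", "kwargs": {
  "delta_pos": [
    [0, 0, -0.02],
    [0, 0, -0.1],
    [0, 0, -0.18],
    [0, 0, -0.24],
    [0, 0, -0.28]
  ],
  "delta_rot": [
    [0, 0, 0],
    [0, 0, 0],
    [0, 0, 0],
    [0, 0, 0],
    [0, 0, 0]
  ],
  "claw": [1, 1, 1, 1, 1]
}}

```text
t: 13.63
eef_pos: [561.9, -344.5, 83.2]
tcp_rot: [3.14, -0.002, -3.107]
ft_force: [0.2, -1.1, -1.2]
opening: 0.184
grip_force: 29.9
```

Run:
```python
from v import *
s=state();print(s['ft_force'],s['opening'],s['eef_pos'])
d=look();np.savez('im2.npz',**d)
cv2.imwrite('pics/s2.png',np.hstack([cv2.resize(d[n][:,:,::-1][r:r+120,c:c+160],(400,300)) for n,r,c in(("top",150,260),("side",220,220))]))
```

```text
[ 0.21669088 -1.05635769 -1.18697689] 0.1842782016430315 [ 561.93569365 -344.52830654   83.24173762]
```

View pics/s2.png

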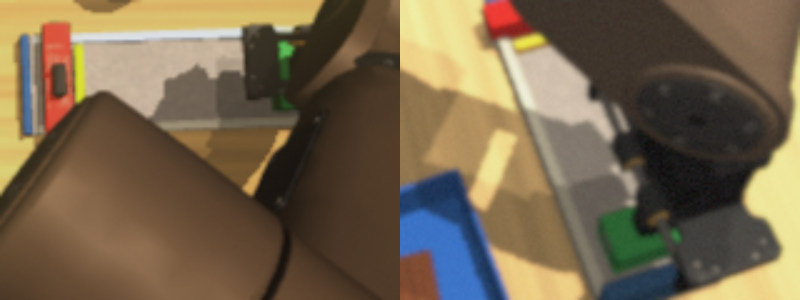

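Request:
{"fn": "arm_command", "kwargs": {
  "delta_pos": [
    [0, 0, -0.02],
    [0, 0, -0.04],
    [0, 0, -0.06],
    [0, 0, -0.075],
    [0, 0, -0.09]
  ],
  "delta_rot": [
    [0, 0, 0],
    [0, 0, 0],
    [0, 0, 0],
    [0, 0, 0],
    [0, 0, 0]
  ],
  "claw": [1, 1, 1, 1, 1]
}}

```text
t: 14.15
eef_pos: [562.6, -345.2, 62.3]
tcp_rot: [-3.142, 0.0, -3.107]
ft_force: [-0.1, 0.7, -1.9]
opening: 0.192
grip_force: 29.9
```

Request:
{"fn": "arm_command", "kwargs": {
  "delta_pos": [
    [0, 0, 0],
    [0, 0, -0.008],
    [0, 0, -0.016],
    [0, 0, -0.02],
    [0, 0, -0.02]
  ],
  "delta_rot": [
    [0, 0, 0],
    [0, 0, 0],
    [0, 0, 0],
    [0, 0, 0],
    [0, 0, 0]
  ],
  "claw": [1, 1, 1, 1, 1]
}}

```text
t: 14.57
eef_pos: [562.9, -344.5, 61.0]
tcp_rot: [-3.141, 0.001, -3.106]
ft_force: [-7.2, 10.3, 30.0]
opening: 0.185
grip_force: 30.0
```

Request:
{"fn": "arm_command", "kwargs": {
  "delta_pos": [
    [0, 0, 0.01],
    [0, -0.006, 0.012],
    [0, -0.012, 0.012],
    [0, -0.018, 0.012],
    [0, -0.024, 0.012]
  ],
  "delta_rot": [
    [0, 0, 0],
    [0, 0, 0],
    [0, 0, 0],
    [0, 0, 0],
    [0, 0, 0]
  ],
  "claw": [1, 1, 1, 1, 1]
}}

```text
t: 14.98
eef_pos: [563.0, -350.5, 61.1]
tcp_rot: [3.14, 0.001, -3.107]
ft_force: [3.0, 17.8, 13.4]
opening: 0.187
grip_force: 30.0
```

Request:
{"fn": "arm_command", "kwargs": {
  "delta_pos": [
    [0, -0.003, 0],
    [0, -0.006, 0],
    [0, -0.009, 0],
    [0, -0.009, 0],
    [0, -0.009, 0]
  ],
  "delta_rot": [
    [0, 0, 0],
    [0, 0, 0],
    [0, 0, 0],
    [0, 0, 0],
    [0, 0, 0]
  ],
  "claw": [1, 1, 1, 1, 1]
}}

```text
t: 15.4
eef_pos: [563.0, -350.6, 61.1]
tcp_rot: [3.137, -0.0, -3.107]
ft_force: [1.6, 19.7, 13.9]
opening: 0.185
grip_force: 30.0
```

Request:
{"fn": "arm_command", "kwargs": {
  "delta_pos": [
    [0, 0, 0],
    [0, 0.01, 0],
    [0, 0.01, 0],
    [0, 0.01, 0.04],
    [0, 0.01, 0.1]
  ],
  "delta_rot": [
    [0, 0, 0],
    [0, 0, 0],
    [0, 0, 0],
    [0, 0, 0],
    [0, 0, 0]
  ],
  "claw": [0.7, 0.7, 0.7, 0.7, 0.7]
}}

```text
t: 15.82
eef_pos: [561.9, -350.9, 84.7]
tcp_rot: [3.14, -0.002, -3.107]
ft_force: [-0.0, 0.3, 0.1]
opening: 0.3
grip_force: 0.0
```

Request:
{"fn": "arm_command", "kwargs": {
  "delta_pos": [
    [0, 0, 0.13],
    [0, 0, 0.26],
    [-0.033, 0.15, 0.26],
    [-0.066, 0.3, 0.26],
    [-0.099, 0.45, 0.26]
  ],
  "delta_rot": [
    [0, 0, 0],
    [0, 0, 0],
    [0, 0, 0.05],
    [0, 0, 0.1],
    [0, 0, 0.15]
  ],
  "claw": [0.7, 0.4, 0.4, 0.4, 0.4]
}}

```text
t: 16.23
eef_pos: [537.2, -238.0, 151.4]
tcp_rot: [-3.14, 0.001, -2.869]
ft_force: [1.7, -0.5, -0.4]
opening: 0.524
grip_force: 0.0
```

Request:
{"fn": "arm_command", "kwargs": {
  "delta_pos": [
    [-0.033, 0.15, 0],
    [-0.066, 0.3, 0],
    [-0.099, 0.45, 0],
    [-0.132, 0.6, 0],
    [-0.164, 0.747, 0]
  ],
  "delta_rot": [
    [0, 0, 0.05],
    [0, 0, 0.1],
    [0, 0, 0.1435],
    [0, 0, 0.1435],
    [0, 0, 0.1435]
  ],
  "claw": [0.4, 0.4, 0.4, 0.4, 0.4]
}}

```text
t: 16.65
eef_pos: [496.3, -50.5, 151.1]
tcp_rot: [-3.141, 0.001, -2.646]
ft_force: [0.8, -0.2, -0.5]
opening: 0.599
grip_force: 0.0
```

Request:
{"fn": "arm_command", "kwargs": {
  "delta_pos": [
    [-0.033, 0.15, 0],
    [-0.066, 0.3, 0],
    [-0.099, 0.45, 0],
    [-0.132, 0.6, 0],
    [-0.164, 0.747, 0]
  ],
  "delta_rot": [
    [0, 0, 0],
    [0, 0, 0],
    [0, 0, 0],
    [0, 0, 0],
    [0, 0, 0]
  ],
  "claw": [0.4, 0.4, 0.4, 0.4, 0.4]
}}

```text
t: 17.07
eef_pos: [455.5, 136.5, 151.1]
tcp_rot: [-3.141, 0.001, -2.646]
ft_force: [1.5, -1.0, 0.4]
opening: 0.596
grip_force: 0.0
```

```bash
python3 l.py 3 white yellow blue
python3 - <<'E'
from v import *
d=np.load('im3.npz')
for c in("top","side"):
    f=fit(d,'green',563,-351,.034,80,40,50,50,r=25,cams=(c,),free=True);print(np.round(f[0],2).tolist(),f[1:])
print(state()['eef_pos'])
cv2.imwrite('pics/s3.png',np.hstack([cv2.resize(d[n][:,:,::-1][r:r+120,c:c+160],(400,300)) for n,r,c in(("top",150,260),("side",220,220))]))
E
```

```text
white top [439.0, 209.0, 0.5, 80.0, 40.0] (np.float64(0.0), {})
white side [467.75, 223.98, 0.25, 65.64, 31.36] (np.float64(32.2), {'side': 150})
yellow top [465.38, 340.39, -0.04, 77.92, 22.15] (np.float64(39.2), {'top': 242})
yellow side [453.18, 321.8, -0.26, 63.0, 29.76] (np.float64(25.9), {'side': 123})
blue top [582.47, 333.08, 0.4, 77.45, 38.08] (np.float64(21.6), {'top': 392})
blue side [591.92, 323.8, 0.71, 64.5, 24.81] (np.float64(26.5), {'side': 97})
[564.82, -349.18, 0.03, 76.56, 37.29] (np.float64(18.0), {'top': 385})
[562.41, -350.92, 0.03, 76.29, 37.19] (np.float64(29.4), {'side': 644})
[454.84023282 138.6898123  151.08647794]
```

View pics/s3.png

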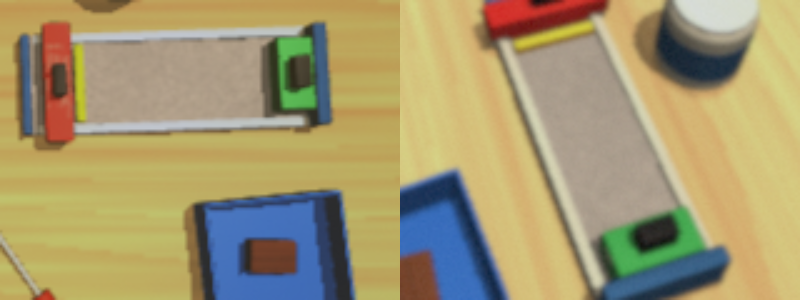

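Request:
{"fn": "arm_command", "kwargs": {
  "delta_pos": [
    [-0.03, 0.14, 0],
    [-0.065, 0.297, 0],
    [-0.065, 0.297, -0.1],
    [-0.065, 0.297, -0.22],
    [-0.065, 0.297, -0.32]
  ],
  "delta_rot": [
    [0, 0, 0],
    [0, 0, 0],
    [0, 0, 0],
    [0, 0, 0],
    [0, 0, 0]
  ],
  "claw": [0.4, 0.4, 0.4, 0.4, 0.4]
}}

```text
t: 17.58
eef_pos: [439.9, 209.4, 69.8]
tcp_rot: [-3.141, 0.002, -2.645]
ft_force: [0.5, -0.2, -1.2]
opening: 0.599
grip_force: 0.0
```

Request:
{"fn": "arm_command", "kwargs": {
  "delta_pos": [
    [0, 0, -0.02],
    [0, 0, -0.05],
    [0, 0, -0.09],
    [0, 0, -0.12],
    [0, 0, -0.121]
  ],
  "delta_rot": [
    [0, 0, 0],
    [0, 0, 0],
    [0, 0, 0],
    [0, 0, 0],
    [0, 0, 0]
  ],
  "claw": [0.4, 0.4, 0.4, 0.5, 0.7]
}}

```text
t: 18.0
eef_pos: [439.6, 209.0, 39.6]
tcp_rot: [3.141, -0.0, -2.646]
ft_force: [-0.5, 0.1, 0.1]
opening: 0.518
grip_force: 0.0
```

Request:
{"fn": "arm_command", "kwargs": {
  "delta_pos": [
    [0, 0, 0],
    [0, 0, 0],
    [0, 0, 0],
    [0, 0, 0],
    [0, 0, 0]
  ],
  "delta_rot": [
    [0, 0, 0],
    [0, 0, 0],
    [0, 0, 0],
    [0, 0, 0],
    [0, 0, 0]
  ],
  "claw": [1, 1, 1, 1, 1]
}}

```text
t: 18.42
eef_pos: [439.7, 209.4, 40.5]
tcp_rot: [-3.142, 0.001, -2.646]
ft_force: [0.3, -0.8, 0.2]
opening: 0.166
grip_force: 0.0
```

Request:
{"fn": "arm_command", "kwargs": {
  "delta_pos": [
    [0, 0, 0],
    [0, 0, 0],
    [0, 0, 0],
    [0, 0, 0],
    [0, 0, 0.01]
  ],
  "delta_rot": [
    [0, 0, 0],
    [0, 0, 0],
    [0, 0, 0],
    [0, 0, 0],
    [0, 0, 0]
  ],
  "claw": [1, 1, 1, 1, 1]
}}

```text
t: 18.83
eef_pos: [439.4, 209.3, 42.4]
tcp_rot: [3.141, -0.001, -2.646]
ft_force: [-0.5, -0.1, 0.8]
opening: 0.003
grip_force: 0.0
```

Request:
{"fn": "arm_command", "kwargs": {
  "delta_pos": [
    [0, 0, 0.1],
    [0, 0, 0.2],
    [0, 0, 0.3],
    [0, 0, 0.4],
    [0, 0, 0.44]
  ],
  "delta_rot": [
    [0, 0, 0],
    [0, 0, 0],
    [0, 0, 0],
    [0, 0, 0],
    [0, 0, 0]
  ],
  "claw": [0.7, 0.4, 0.4, 0.4, 0.4]
}}

```text
t: 19.25
eef_pos: [440.2, 209.6, 155.7]
tcp_rot: [-3.141, 0.004, -2.646]
ft_force: [0.5, -0.2, 0.8]
opening: 0.301
grip_force: 0.0
```

Request:
{"fn": "arm_command", "kwargs": {
  "delta_pos": [
    [0, -0.15, 0],
    [0, -0.3, 0],
    [0, -0.45, 0],
    [0, -0.6, 0],
    [0, -0.76, 0]
  ],
  "delta_rot": [
    [0, 0, 0],
    [0, 0, 0],
    [0, 0, 0],
    [0, 0, 0],
    [0, 0, 0]
  ],
  "claw": [0.4, 0.4, 0.4, 0.4, 0.4]
}}

```text
t: 19.67
eef_pos: [439.2, 17.9, 153.0]
tcp_rot: [-3.141, 0.0, -2.645]
ft_force: [0.5, -0.4, -0.7]
opening: 0.589
grip_force: 0.0
```

Request:
{"fn": "arm_command", "kwargs": {
  "delta_pos": [
    [0, -0.15, 0],
    [0, -0.3, 0],
    [0, -0.45, 0],
    [0, -0.6, 0],
    [0, -0.76, 0]
  ],
  "delta_rot": [
    [0, 0, 0],
    [0, 0, 0],
    [0, 0, 0],
    [0, 0, 0],
    [0, 0, 0]
  ],
  "claw": [0.4, 0.4, 0.4, 0.4, 0.4]
}}

```text
t: 20.08
eef_pos: [439.0, -172.4, 152.9]
tcp_rot: [3.142, 0.0, -2.646]
ft_force: [1.5, -0.2, 0.2]
opening: 0.596
grip_force: 0.0
```

```bash
sed -i 's/^for n in sys.argv/if len(sys.argv)>2: print(state()["eef_pos"])\n&/' l.py; python3 l.py 4 white yellow blue;python3 - <<'E'
import cv2,numpy as np
d=np.load('im4.npz');cv2.imwrite('pics/s4.png',np.hstack([cv2.resize(d[n][:,:,::-1][r:r+120,c:c+160],(400,300)) for n,r,c in(("top",150,110),("side",105,170))]))
E
```

```text
[ 439.73824391 -175.32579221  152.82328807]
white top [464.68, 231.13, 0.51, 78.63, 39.38] (np.float64(22.6), {'top': 424})
white side [439.0, 209.0, 0.5, 80.0, 40.0] (np.float64(0.0), {})
yellow top [463.9, 331.42, 0.02, 80.43, 40.44] (np.float64(9.9), {'top': 440})
yellow side [464.0, 329.0, 0.03, 80.0, 40.0] (np.float64(0.0), {})
blue top [582.47, 333.08, 0.4, 77.45, 38.08] (np.float64(21.6), {'top': 392})
blue side [582.0, 331.0, 0.39, 80.0, 40.0] (np.float64(0.0), {})
```

View pics/s4.png

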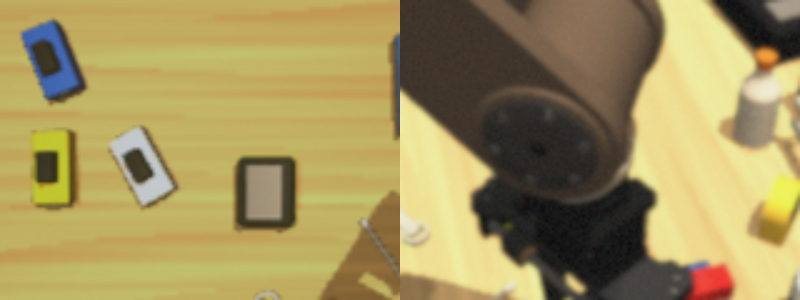

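Request:
{"fn": "arm_command", "kwargs": {
  "delta_pos": [
    [0.01, 0.16, 0],
    [0.02, 0.32, 0],
    [0.03, 0.48, 0],
    [0.04, 0.64, 0],
    [0.05, 0.8, 0]
  ],
  "delta_rot": [
    [0, 0, 0],
    [0, 0, 0],
    [0, 0, 0],
    [0, 0, 0],
    [0, 0, 0.005]
  ],
  "claw": [0.4, 0.4, 0.4, 0.4, 0.4]
}}

```text
t: 20.6
eef_pos: [451.4, 31.5, 152.9]
tcp_rot: [3.141, 0.0, -2.638]
ft_force: [0.8, 0.2, -0.1]
opening: 0.601
grip_force: 0.0
```

Request:
{"fn": "arm_command", "kwargs": {
  "delta_pos": [
    [0.01, 0.16, 0],
    [0.02, 0.32, 0],
    [0.03, 0.48, 0],
    [0.04, 0.64, 0],
    [0.05, 0.8, 0]
  ],
  "delta_rot": [
    [0, 0, 0],
    [0, 0, 0],
    [0, 0, 0],
    [0, 0, 0],
    [0, 0, 0]
  ],
  "claw": [0.4, 0.4, 0.4, 0.4, 0.4]
}}

```text
t: 21.02
eef_pos: [463.6, 231.9, 152.9]
tcp_rot: [3.141, -0.0, -2.637]
ft_force: [0.9, -0.7, 0.7]
opening: 0.601
grip_force: 0.0
```

Request:
{"fn": "arm_command", "kwargs": {
  "delta_pos": [
    [0, 0, -0.1],
    [0, 0, -0.22],
    [0, 0, -0.34],
    [0, 0, -0.42],
    [0, 0, -0.45]
  ],
  "delta_rot": [
    [0, 0, 0],
    [0, 0, 0],
    [0, 0, 0],
    [0, 0, 0],
    [0, 0, 0]
  ],
  "claw": [0.4, 0.4, 0.4, 0.4, 0.5]
}}

```text
t: 21.43
eef_pos: [462.9, 229.4, 37.7]
tcp_rot: [3.141, -0.004, -2.637]
ft_force: [-0.3, -0.1, -1.0]
opening: 0.57
grip_force: 0.0
```

Request:
{"fn": "arm_command", "kwargs": {
  "delta_pos": [
    [0, 0, 0],
    [0, 0, 0],
    [0, 0, 0],
    [0, 0, 0],
    [0, 0, 0]
  ],
  "delta_rot": [
    [0, 0, 0],
    [0, 0, 0],
    [0, 0, 0],
    [0, 0, 0],
    [0, 0, 0]
  ],
  "claw": [0.7, 1, 1, 1, 1]
}}

```text
t: 21.85
eef_pos: [465.0, 229.4, 41.3]
tcp_rot: [-3.141, 0.002, -2.638]
ft_force: [0.6, 0.3, 1.0]
opening: 0.234
grip_force: 0.0
```

Request:
{"fn": "arm_command", "kwargs": {
  "delta_pos": [
    [0, 0, 0],
    [0, 0, 0],
    [0, 0, 0],
    [0, 0, 0],
    [0, 0, 0.01]
  ],
  "delta_rot": [
    [0, 0, 0],
    [0, 0, 0],
    [0, 0, 0],
    [0, 0, 0],
    [0, 0, 0]
  ],
  "claw": [1, 1, 1, 1, 1]
}}

```text
t: 22.27
eef_pos: [464.5, 229.3, 42.8]
tcp_rot: [3.142, -0.0, -2.638]
ft_force: [-0.4, -0.5, -1.3]
opening: 0.189
grip_force: 29.9
```

Request:
{"fn": "arm_command", "kwargs": {
  "delta_pos": [
    [0, 0, 0.06],
    [0, 0, 0.16],
    [0, 0, 0.28],
    [0, 0, 0.4],
    [0, 0, 0.44]
  ],
  "delta_rot": [
    [0, 0, 0],
    [0, 0, 0],
    [0, 0, 0],
    [0, 0, 0],
    [0, 0, 0]
  ],
  "claw": [1, 1, 1, 1, 1]
}}

```text
t: 22.68
eef_pos: [465.5, 229.6, 156.3]
tcp_rot: [-3.141, 0.004, -2.638]
ft_force: [0.4, -0.0, -1.2]
opening: 0.19
grip_force: 29.9
```

Request:
{"fn": "arm_command", "kwargs": {
  "delta_pos": [
    [0.026, -0.142, 0],
    [0.052, -0.284, 0],
    [0.078, -0.427, 0],
    [0.104, -0.57, 0],
    [0.129, -0.712, 0]
  ],
  "delta_rot": [
    [0, 0, -0.02],
    [0, 0, -0.04],
    [0, 0, -0.06],
    [0, 0, -0.08],
    [0, 0, -0.1]
  ],
  "claw": [1, 1, 1, 1, 1]
}}

```text
t: 23.1
eef_pos: [496.5, 49.7, 152.1]
tcp_rot: [3.141, -0.001, -2.796]
ft_force: [0.2, 0.6, -2.0]
opening: 0.186
grip_force: 29.9
```

Request:
{"fn": "arm_command", "kwargs": {
  "delta_pos": [
    [0.026, -0.142, 0],
    [0.052, -0.284, 0],
    [0.078, -0.427, 0],
    [0.104, -0.57, 0],
    [0.129, -0.712, 0]
  ],
  "delta_rot": [
    [0, 0, -0.02],
    [0, 0, -0.04],
    [0, 0, -0.06],
    [0, 0, -0.08],
    [0, 0, -0.1]
  ],
  "claw": [1, 1, 1, 1, 1]
}}

```text
t: 23.52
eef_pos: [528.7, -128.5, 152.0]
tcp_rot: [3.141, -0.001, -2.954]
ft_force: [1.1, 0.0, -0.5]
opening: 0.184
grip_force: 29.9
```

Request:
{"fn": "arm_command", "kwargs": {
  "delta_pos": [
    [0.026, -0.142, 0],
    [0.052, -0.284, 0],
    [0.078, -0.427, 0],
    [0.104, -0.57, 0],
    [0.129, -0.712, 0]
  ],
  "delta_rot": [
    [0, 0, -0.02],
    [0, 0, -0.04],
    [0, 0, -0.06],
    [0, 0, -0.08],
    [0, 0, -0.0985]
  ],
  "claw": [1, 1, 1, 1, 1]
}}

```text
t: 23.93
eef_pos: [560.9, -306.4, 151.7]
tcp_rot: [3.141, -0.001, -3.109]
ft_force: [0.9, -0.8, -0.8]
opening: 0.19
grip_force: 29.9
```

Request:
{"fn": "arm_command", "kwargs": {
  "delta_pos": [
    [0, 0, 0],
    [0, 0, -0.1],
    [0, 0, -0.22],
    [0, 0, -0.32],
    [0, 0, -0.36]
  ],
  "delta_rot": [
    [0, 0, 0],
    [0, 0, 0],
    [0, 0, 0],
    [0, 0, 0],
    [0, 0, 0]
  ],
  "claw": [1, 1, 1, 1, 1]
}}

```text
t: 24.35
eef_pos: [559.6, -303.5, 58.6]
tcp_rot: [3.138, -0.004, -3.107]
ft_force: [1.0, 0.4, -3.3]
opening: 0.189
grip_force: 29.9
```

Request:
{"fn": "arm_command", "kwargs": {
  "delta_pos": [
    [0, 0, 0],
    [0, 0, 0],
    [0, 0, -0.008],
    [0, 0, -0.016],
    [0, 0, -0.022]
  ],
  "delta_rot": [
    [0, 0, 0],
    [0, 0, 0],
    [0, 0, 0],
    [0, 0, 0],
    [0, 0, 0]
  ],
  "claw": [1, 1, 1, 1, 1]
}}

```text
t: 24.77
eef_pos: [561.7, -304.9, 58.2]
tcp_rot: [-3.141, 0.002, -3.107]
ft_force: [0.3, 0.1, -1.4]
opening: 0.187
grip_force: 29.9
```

Request:
{"fn": "arm_command", "kwargs": {
  "delta_pos": [
    [0, 0, -0.006],
    [0, 0, -0.012],
    [0, 0, -0.014],
    [0, 0, -0.014],
    [0, 0, -0.014]
  ],
  "delta_rot": [
    [0, 0, 0],
    [0, 0, 0],
    [0, 0, 0],
    [0, 0, 0],
    [0, 0, 0]
  ],
  "claw": [1, 1, 1, 1, 1]
}}

```text
t: 25.18
eef_pos: [561.5, -304.5, 54.8]
tcp_rot: [-3.141, 0.001, -3.107]
ft_force: [-2.9, 3.9, 8.1]
opening: 0.185
grip_force: 30.0
```

Request:
{"fn": "arm_command", "kwargs": {
  "delta_pos": [
    [0, -0.006, 0],
    [0, -0.012, 0],
    [0, -0.018, 0],
    [0, -0.022, 0],
    [0, -0.022, 0]
  ],
  "delta_rot": [
    [0, 0, 0],
    [0, 0, 0],
    [0, 0, 0],
    [0, 0, 0],
    [0, 0, 0]
  ],
  "claw": [1, 1, 1, 1, 1]
}}

```text
t: 25.6
eef_pos: [561.8, -310.0, 54.8]
tcp_rot: [-3.141, 0.001, -3.107]
ft_force: [-0.2, 4.2, 6.1]
opening: 0.186
grip_force: 30.0
```

Request:
{"fn": "arm_command", "kwargs": {
  "delta_pos": [
    [0, -0.004, 0],
    [0, -0.008, 0],
    [0, -0.011, 0],
    [0, -0.011, 0],
    [0, -0.011, 0]
  ],
  "delta_rot": [
    [0, 0, 0],
    [0, 0, 0],
    [0, 0, 0],
    [0, 0, 0],
    [0, 0, 0]
  ],
  "claw": [1, 1, 1, 1, 1]
}}

```text
t: 26.02
eef_pos: [561.8, -310.5, 54.8]
tcp_rot: [3.139, 0.001, -3.107]
ft_force: [2.1, 16.6, 11.7]
opening: 0.186
grip_force: 30.0
```

Request:
{"fn": "arm_command", "kwargs": {
  "delta_pos": [
    [0, 0, 0],
    [0, 0.01, 0],
    [0, 0.01, 0],
    [0, 0.01, 0.04],
    [0, 0.01, 0.1]
  ],
  "delta_rot": [
    [0, 0, 0],
    [0, 0, 0],
    [0, 0, 0],
    [0, 0, 0],
    [0, 0, 0]
  ],
  "claw": [0.7, 0.7, 0.7, 0.7, 0.7]
}}

```text
t: 26.43
eef_pos: [560.7, -310.3, 78.2]
tcp_rot: [3.14, -0.002, -3.107]
ft_force: [-0.8, -0.4, 0.0]
opening: 0.299
grip_force: 0.0
```

Request:
{"fn": "arm_command", "kwargs": {
  "delta_pos": [
    [0, 0, 0.13],
    [0, 0, 0.26],
    [0, 0, 0.3],
    [0, 0, 0.3],
    [0, 0, 0.3]
  ],
  "delta_rot": [
    [0, 0, 0],
    [0, 0, 0],
    [0, 0, 0],
    [0, 0, 0],
    [0, 0, 0]
  ],
  "claw": [0.7, 0.4, 0.4, 0.4, 0.4]
}}

```text
t: 26.85
eef_pos: [561.1, -310.6, 154.0]
tcp_rot: [-3.141, 0.001, -3.107]
ft_force: [0.3, 0.2, -0.7]
opening: 0.524
grip_force: 0.0
```

```bash
python3 l.py 5 yellow blue
```

```text
[ 560.65776286 -310.15558125  152.29068223]
yellow top [463.78, 331.43, 0.02, 80.78, 40.65] (np.float64(11.5), {'top': 438})
yellow side [449.01, 322.21, -0.01, 50.53, 42.15] (np.float64(32.6), {'side': 126})
blue top [582.39, 333.12, 0.4, 77.4, 38.2] (np.float64(21.8), {'top': 393})
blue side [582.0, 331.0, 0.39, 80.0, 40.0] (np.float64(0.0), {})
```

Request:
{"fn": "arm_command", "kwargs": {
  "delta_pos": [
    [-0.0195, 0.128, 0],
    [-0.039, 0.256, 0],
    [-0.0585, 0.384, 0],
    [-0.078, 0.512, 0],
    [-0.0975, 0.64, 0]
  ],
  "delta_rot": [
    [0, 0, 0],
    [0, 0, 0],
    [0, 0, 0],
    [0, 0, 0],
    [0, 0, -0.004]
  ],
  "claw": [0.4, 0.4, 0.4, 0.4, 0.4]
}}

```text
t: 27.37
eef_pos: [535.9, -148.9, 152.1]
tcp_rot: [3.14, -0.002, -3.113]
ft_force: [1.1, 1.1, 0.1]
opening: 0.599
grip_force: 0.0
```

Request:
{"fn": "arm_command", "kwargs": {
  "delta_pos": [
    [-0.0195, 0.128, 0],
    [-0.039, 0.256, 0],
    [-0.0585, 0.384, 0],
    [-0.078, 0.512, 0],
    [-0.0975, 0.64, 0]
  ],
  "delta_rot": [
    [0, 0, 0],
    [0, 0, 0],
    [0, 0, 0],
    [0, 0, 0],
    [0, 0, 0]
  ],
  "claw": [0.4, 0.4, 0.4, 0.4, 0.4]
}}

```text
t: 27.78
eef_pos: [511.5, 11.0, 152.4]
tcp_rot: [3.141, -0.002, -3.113]
ft_force: [0.8, 0.6, -0.2]
opening: 0.601
grip_force: 0.0
```

Request:
{"fn": "arm_command", "kwargs": {
  "delta_pos": [
    [-0.0195, 0.128, 0],
    [-0.039, 0.256, 0],
    [-0.0585, 0.384, 0],
    [-0.078, 0.512, 0],
    [-0.0975, 0.64, 0]
  ],
  "delta_rot": [
    [0, 0, 0],
    [0, 0, 0],
    [0, 0, 0],
    [0, 0, 0],
    [0, 0, 0]
  ],
  "claw": [0.4, 0.4, 0.4, 0.4, 0.4]
}}

```text
t: 28.2
eef_pos: [487.1, 170.9, 152.4]
tcp_rot: [-3.141, -0.002, -3.113]
ft_force: [0.8, -0.4, 0.1]
opening: 0.603
grip_force: 0.0
```

Request:
{"fn": "arm_command", "kwargs": {
  "delta_pos": [
    [-0.0195, 0.128, 0],
    [-0.039, 0.256, 0],
    [-0.0585, 0.384, 0],
    [-0.078, 0.512, 0],
    [-0.0975, 0.64, 0]
  ],
  "delta_rot": [
    [0, 0, 0],
    [0, 0, 0],
    [0, 0, 0],
    [0, 0, 0],
    [0, 0, 0]
  ],
  "claw": [0.4, 0.4, 0.4, 0.4, 0.4]
}}

```text
t: 28.62
eef_pos: [462.8, 330.9, 152.2]
tcp_rot: [-3.14, -0.002, -3.113]
ft_force: [0.4, -0.1, -0.5]
opening: 0.603
grip_force: 0.0
```

Request:
{"fn": "arm_command", "kwargs": {
  "delta_pos": [
    [0, 0, -0.1],
    [0, 0, -0.22],
    [0, 0, -0.34],
    [0, 0, -0.42],
    [0, 0, -0.454]
  ],
  "delta_rot": [
    [0, 0, 0],
    [0, 0, 0],
    [0, 0, 0],
    [0, 0, 0],
    [0, 0, 0]
  ],
  "claw": [0.4, 0.4, 0.4, 0.4, 0.5]
}}

```text
t: 29.03
eef_pos: [462.0, 328.6, 36.2]
tcp_rot: [-3.139, -0.005, -3.113]
ft_force: [-0.8, 0.6, 0.2]
opening: 0.569
grip_force: 0.0
```

Request:
{"fn": "arm_command", "kwargs": {
  "delta_pos": [
    [0, 0, 0],
    [0, 0, 0],
    [0, 0, 0],
    [0, 0, 0],
    [0, 0, 0]
  ],
  "delta_rot": [
    [0, 0, 0],
    [0, 0, 0],
    [0, 0, 0],
    [0, 0, 0],
    [0, 0, 0]
  ],
  "claw": [0.7, 1, 1, 1, 1]
}}

```text
t: 29.45
eef_pos: [464.2, 329.8, 41.3]
tcp_rot: [3.141, 0.002, -3.113]
ft_force: [0.1, 0.4, 0.8]
opening: 0.233
grip_force: 0.0
```

Request:
{"fn": "arm_command", "kwargs": {
  "delta_pos": [
    [0, 0, 0],
    [0, 0, 0],
    [0, 0, 0],
    [0, 0, 0],
    [0, 0, 0.01]
  ],
  "delta_rot": [
    [0, 0, 0],
    [0, 0, 0],
    [0, 0, 0],
    [0, 0, 0],
    [0, 0, 0]
  ],
  "claw": [1, 1, 1, 1, 1]
}}

```text
t: 29.87
eef_pos: [463.7, 329.5, 42.8]
tcp_rot: [3.141, 0.0, -3.113]
ft_force: [0.0, -0.5, -1.8]
opening: 0.188
grip_force: 29.9
```

Request:
{"fn": "arm_command", "kwargs": {
  "delta_pos": [
    [0, 0, 0.06],
    [0, 0, 0.16],
    [0, 0, 0.28],
    [0, 0, 0.4],
    [0, 0, 0.44]
  ],
  "delta_rot": [
    [0, 0, 0],
    [0, 0, 0],
    [0, 0, 0],
    [0, 0, 0],
    [0, 0, 0.004]
  ],
  "claw": [1, 1, 1, 1, 1]
}}

```text
t: 30.28
eef_pos: [464.7, 330.2, 156.5]
tcp_rot: [3.139, 0.004, -3.107]
ft_force: [0.5, 0.3, -1.4]
opening: 0.186
grip_force: 29.9
```

Request:
{"fn": "arm_command", "kwargs": {
  "delta_pos": [
    [0.019, -0.119, 0],
    [0.038, -0.238, 0],
    [0.058, -0.356, 0],
    [0.077, -0.475, 0],
    [0.096, -0.594, 0]
  ],
  "delta_rot": [
    [0, 0, 0],
    [0, 0, 0],
    [0, 0, 0],
    [0, 0, 0],
    [0, 0, 0]
  ],
  "claw": [1, 1, 1, 1, 1]
}}

```text
t: 30.7
eef_pos: [487.4, 179.7, 152.0]
tcp_rot: [-3.142, -0.001, -3.106]
ft_force: [1.0, -0.6, -2.5]
opening: 0.187
grip_force: 29.9
```

Request:
{"fn": "arm_command", "kwargs": {
  "delta_pos": [
    [0.019, -0.119, 0],
    [0.038, -0.238, 0],
    [0.058, -0.356, 0],
    [0.077, -0.475, 0],
    [0.096, -0.594, 0]
  ],
  "delta_rot": [
    [0, 0, 0],
    [0, 0, 0],
    [0, 0, 0],
    [0, 0, 0],
    [0, 0, 0]
  ],
  "claw": [1, 1, 1, 1, 1]
}}

```text
t: 31.12
eef_pos: [511.5, 31.1, 152.0]
tcp_rot: [3.141, -0.001, -3.106]
ft_force: [0.8, 0.4, -2.3]
opening: 0.188
grip_force: 29.9
```

Request:
{"fn": "arm_command", "kwargs": {
  "delta_pos": [
    [0.019, -0.119, 0],
    [0.038, -0.238, 0],
    [0.058, -0.356, 0],
    [0.077, -0.475, 0],
    [0.096, -0.594, 0]
  ],
  "delta_rot": [
    [0, 0, 0],
    [0, 0, 0],
    [0, 0, 0],
    [0, 0, 0],
    [0, 0, 0]
  ],
  "claw": [1, 1, 1, 1, 1]
}}

```text
t: 31.53
eef_pos: [535.5, -117.4, 151.9]
tcp_rot: [3.141, -0.001, -3.107]
ft_force: [0.5, -0.1, -1.7]
opening: 0.185
grip_force: 29.9
```

Request:
{"fn": "arm_command", "kwargs": {
  "delta_pos": [
    [0.019, -0.119, 0],
    [0.038, -0.238, 0],
    [0.058, -0.356, 0],
    [0.077, -0.475, 0],
    [0.096, -0.594, 0]
  ],
  "delta_rot": [
    [0, 0, 0],
    [0, 0, 0],
    [0, 0, 0],
    [0, 0, 0],
    [0, 0, 0]
  ],
  "claw": [1, 1, 1, 1, 1]
}}

```text
t: 31.95
eef_pos: [559.5, -265.8, 151.7]
tcp_rot: [3.141, -0.001, -3.106]
ft_force: [0.2, 0.3, -1.9]
opening: 0.189
grip_force: 29.9
```

Request:
{"fn": "arm_command", "kwargs": {
  "delta_pos": [
    [0, 0, 0],
    [0, 0, -0.1],
    [0, 0, -0.22],
    [0, 0, -0.32],
    [0, 0, -0.36]
  ],
  "delta_rot": [
    [0, 0, 0],
    [0, 0, 0],
    [0, 0, 0],
    [0, 0, 0],
    [0, 0, 0]
  ],
  "claw": [1, 1, 1, 1, 1]
}}

```text
t: 32.37
eef_pos: [558.1, -263.2, 58.8]
tcp_rot: [3.138, -0.004, -3.107]
ft_force: [0.4, 0.3, -3.1]
opening: 0.188
grip_force: 29.9
```

Request:
{"fn": "arm_command", "kwargs": {
  "delta_pos": [
    [0, 0, 0],
    [0, 0, 0],
    [0, 0, -0.008],
    [0, 0, -0.016],
    [0, 0, -0.022]
  ],
  "delta_rot": [
    [0, 0, 0],
    [0, 0, 0],
    [0, 0, 0],
    [0, 0, 0],
    [0, 0, 0]
  ],
  "claw": [1, 1, 1, 1, 1]
}}

```text
t: 32.78
eef_pos: [560.2, -264.6, 58.1]
tcp_rot: [-3.141, 0.002, -3.107]
ft_force: [0.3, -0.3, -1.1]
opening: 0.188
grip_force: 29.9
```

Request:
{"fn": "arm_command", "kwargs": {
  "delta_pos": [
    [0, 0, -0.006],
    [0, 0, -0.012],
    [0, 0, -0.014],
    [0, 0, -0.014],
    [0, 0, -0.014]
  ],
  "delta_rot": [
    [0, 0, 0],
    [0, 0, 0],
    [0, 0, 0],
    [0, 0, 0],
    [0, 0, 0]
  ],
  "claw": [1, 1, 1, 1, 1]
}}

```text
t: 33.2
eef_pos: [559.9, -264.7, 55.0]
tcp_rot: [-3.141, 0.001, -3.107]
ft_force: [-3.7, 0.9, 9.9]
opening: 0.186
grip_force: 30.0
```

Request:
{"fn": "arm_command", "kwargs": {
  "delta_pos": [
    [0, -0.006, 0],
    [0, -0.012, 0],
    [0, -0.018, 0],
    [0, -0.022, 0],
    [0, -0.022, 0]
  ],
  "delta_rot": [
    [0, 0, 0],
    [0, 0, 0],
    [0, 0, 0],
    [0, 0, 0],
    [0, 0, 0]
  ],
  "claw": [1, 1, 1, 1, 1]
}}

```text
t: 33.62
eef_pos: [560.5, -269.6, 55.0]
tcp_rot: [-3.142, 0.002, -3.107]
ft_force: [0.6, 4.3, 9.6]
opening: 0.188
grip_force: 30.0
```

Request:
{"fn": "arm_command", "kwargs": {
  "delta_pos": [
    [0, -0.004, 0],
    [0, -0.008, 0],
    [0, -0.011, 0],
    [0, -0.011, 0],
    [0, -0.011, 0]
  ],
  "delta_rot": [
    [0, 0, 0],
    [0, 0, 0],
    [0, 0, 0],
    [0, 0, 0],
    [0, 0, 0]
  ],
  "claw": [1, 1, 1, 1, 1]
}}

```text
t: 34.03
eef_pos: [560.4, -270.4, 55.0]
tcp_rot: [3.139, 0.001, -3.107]
ft_force: [2.3, 17.1, 13.3]
opening: 0.185
grip_force: 30.0
```

Request:
{"fn": "arm_command", "kwargs": {
  "delta_pos": [
    [0, 0, 0],
    [0, 0.01, 0],
    [0, 0.01, 0],
    [0, 0.01, 0.04],
    [0, 0.01, 0.1]
  ],
  "delta_rot": [
    [0, 0, 0],
    [0, 0, 0],
    [0, 0, 0],
    [0, 0, 0],
    [0, 0, 0]
  ],
  "claw": [0.7, 0.7, 0.7, 0.7, 0.7]
}}

```text
t: 34.45
eef_pos: [559.2, -270.1, 78.2]
tcp_rot: [3.14, -0.002, -3.107]
ft_force: [0.7, 0.3, -0.1]
opening: 0.295
grip_force: 0.0
```

Request:
{"fn": "arm_command", "kwargs": {
  "delta_pos": [
    [0, 0, 0.13],
    [0, 0, 0.26],
    [0, 0, 0.3],
    [0, 0, 0.3],
    [0, 0, 0.3]
  ],
  "delta_rot": [
    [0, 0, 0],
    [0, 0, 0],
    [0, 0, 0],
    [0, 0, 0],
    [0, 0, 0]
  ],
  "claw": [0.7, 0.4, 0.4, 0.4, 0.4]
}}

```text
t: 34.87
eef_pos: [559.6, -270.3, 153.9]
tcp_rot: [-3.141, 0.001, -3.107]
ft_force: [-0.3, -0.6, 0.2]
opening: 0.525
grip_force: 0.0
```

```bash
python3 l.py 6 blue
```

```text
[ 559.17947449 -269.92685373  152.37783284]
blue top [582.39, 333.12, 0.4, 77.4, 38.2] (np.float64(21.8), {'top': 393})
blue side [582.0, 331.0, 0.39, 80.0, 40.0] (np.float64(0.0), {})
```

Request:
{"fn": "arm_command", "kwargs": {
  "delta_pos": [
    [0.0045, 0.12, 0],
    [0.009, 0.24, 0],
    [0.0136, 0.361, 0],
    [0.018, 0.481, 0],
    [0.0226, 0.601, 0]
  ],
  "delta_rot": [
    [0, 0, 0.02],
    [0, 0, 0.04],
    [0, 0, 0.06],
    [0, 0, 0.08],
    [0, 0, 0.1]
  ],
  "claw": [0.4, 0.4, 0.4, 0.4, 0.4]
}}

```text
t: 35.38
eef_pos: [564.7, -118.5, 152.1]
tcp_rot: [3.14, -0.002, -2.948]
ft_force: [1.7, -0.3, -0.2]
opening: 0.602
grip_force: 0.0
```

Request:
{"fn": "arm_command", "kwargs": {
  "delta_pos": [
    [0.0045, 0.12, 0],
    [0.009, 0.24, 0],
    [0.0136, 0.361, 0],
    [0.018, 0.481, 0],
    [0.0226, 0.601, 0]
  ],
  "delta_rot": [
    [0, 0, 0.02],
    [0, 0, 0.04],
    [0, 0, 0.06],
    [0, 0, 0.08],
    [0, 0, 0.1]
  ],
  "claw": [0.4, 0.4, 0.4, 0.4, 0.4]
}}

```text
t: 35.8
eef_pos: [570.4, 31.7, 152.1]
tcp_rot: [3.14, -0.002, -2.791]
ft_force: [0.4, -0.8, 0.8]
opening: 0.601
grip_force: 0.0
```

Request:
{"fn": "arm_command", "kwargs": {
  "delta_pos": [
    [0.0045, 0.12, 0],
    [0.009, 0.24, 0],
    [0.0136, 0.361, 0],
    [0.018, 0.481, 0],
    [0.0226, 0.601, 0]
  ],
  "delta_rot": [
    [0, 0, 0.01],
    [0, 0, 0.02],
    [0, 0, 0.03],
    [0, 0, 0.03],
    [0, 0, 0.03]
  ],
  "claw": [0.4, 0.4, 0.4, 0.4, 0.4]
}}

```text
t: 36.22
eef_pos: [576.0, 181.9, 152.0]
tcp_rot: [3.141, -0.003, -2.745]
ft_force: [0.5, -0.2, 0.3]
opening: 0.601
grip_force: 0.0
```

Request:
{"fn": "arm_command", "kwargs": {
  "delta_pos": [
    [0.0045, 0.12, 0],
    [0.009, 0.24, 0],
    [0.0136, 0.361, 0],
    [0.018, 0.481, 0],
    [0.0226, 0.601, 0]
  ],
  "delta_rot": [
    [0, 0, 0],
    [0, 0, 0],
    [0, 0, 0],
    [0, 0, 0],
    [0, 0, 0]
  ],
  "claw": [0.4, 0.4, 0.4, 0.4, 0.4]
}}

```text
t: 36.63
eef_pos: [581.7, 332.1, 151.8]
tcp_rot: [3.142, -0.003, -2.745]
ft_force: [-0.1, -0.3, -0.6]
opening: 0.596
grip_force: 0.0
```

Request:
{"fn": "arm_command", "kwargs": {
  "delta_pos": [
    [0, 0, -0.1],
    [0, 0, -0.22],
    [0, 0, -0.34],
    [0, 0, -0.42],
    [0, 0, -0.454]
  ],
  "delta_rot": [
    [0, 0, 0],
    [0, 0, 0],
    [0, 0, 0],
    [0, 0, 0],
    [0, 0, 0]
  ],
  "claw": [0.4, 0.4, 0.4, 0.4, 0.5]
}}

```text
t: 37.05
eef_pos: [580.4, 329.9, 35.3]
tcp_rot: [-3.142, -0.007, -2.745]
ft_force: [-0.5, -0.3, 0.1]
opening: 0.572
grip_force: 0.0
```

Request:
{"fn": "arm_command", "kwargs": {
  "delta_pos": [
    [0, 0, 0],
    [0, 0, 0],
    [0, 0, 0],
    [0, 0, 0],
    [0, 0, 0]
  ],
  "delta_rot": [
    [0, 0, 0],
    [0, 0, 0],
    [0, 0, 0],
    [0, 0, 0],
    [0, 0, 0]
  ],
  "claw": [0.7, 1, 1, 1, 1]
}}

```text
t: 37.47
eef_pos: [582.9, 331.0, 41.4]
tcp_rot: [3.141, 0.002, -2.745]
ft_force: [-0.1, 0.3, -0.4]
opening: 0.236
grip_force: 0.0
```

Request:
{"fn": "arm_command", "kwargs": {
  "delta_pos": [
    [0, 0, 0],
    [0, 0, 0],
    [0, 0, 0],
    [0, 0, 0],
    [0, 0, 0.01]
  ],
  "delta_rot": [
    [0, 0, 0],
    [0, 0, 0],
    [0, 0, 0],
    [0, 0, 0],
    [0, 0, 0]
  ],
  "claw": [1, 1, 1, 1, 1]
}}

```text
t: 37.88
eef_pos: [582.3, 330.8, 42.7]
tcp_rot: [3.142, -0.0, -2.745]
ft_force: [0.2, -0.1, -1.8]
opening: 0.187
grip_force: 29.9
```

Request:
{"fn": "arm_command", "kwargs": {
  "delta_pos": [
    [0, 0, 0.06],
    [0, 0, 0.16],
    [0, 0, 0.28],
    [0, 0, 0.4],
    [0, 0, 0.44]
  ],
  "delta_rot": [
    [0, 0, 0],
    [0, 0, 0],
    [0, 0, 0],
    [0, 0, 0],
    [0, 0, 0]
  ],
  "claw": [1, 1, 1, 1, 1]
}}

```text
t: 38.3
eef_pos: [583.5, 331.3, 156.9]
tcp_rot: [3.141, 0.005, -2.745]
ft_force: [0.6, -0.0, -0.7]
opening: 0.184
grip_force: 29.9
```

Request:
{"fn": "arm_command", "kwargs": {
  "delta_pos": [
    [-0.006, -0.148, 0],
    [-0.013, -0.296, 0],
    [-0.019, -0.444, 0],
    [-0.026, -0.592, 0],
    [-0.032, -0.74, 0]
  ],
  "delta_rot": [
    [0, 0, -0.02],
    [0, 0, -0.04],
    [0, 0, -0.06],
    [0, 0, -0.08],
    [0, 0, -0.1]
  ],
  "claw": [1, 1, 1, 1, 1]
}}

```text
t: 38.72
eef_pos: [573.6, 144.2, 151.9]
tcp_rot: [3.141, -0.001, -2.904]
ft_force: [1.2, -0.4, -1.7]
opening: 0.187
grip_force: 29.9
```

Request:
{"fn": "arm_command", "kwargs": {
  "delta_pos": [
    [-0.006, -0.148, 0],
    [-0.013, -0.296, 0],
    [-0.019, -0.444, 0],
    [-0.026, -0.592, 0],
    [-0.032, -0.74, 0]
  ],
  "delta_rot": [
    [0, 0, -0.02],
    [0, 0, -0.04],
    [0, 0, -0.06],
    [0, 0, -0.08],
    [0, 0, -0.1]
  ],
  "claw": [1, 1, 1, 1, 1]
}}

```text
t: 39.13
eef_pos: [565.6, -40.9, 152.0]
tcp_rot: [3.141, -0.001, -3.061]
ft_force: [1.5, -0.6, -1.1]
opening: 0.191
grip_force: 29.9
```

Request:
{"fn": "arm_command", "kwargs": {
  "delta_pos": [
    [-0.006, -0.148, 0],
    [-0.013, -0.296, 0],
    [-0.019, -0.444, 0],
    [-0.026, -0.592, 0],
    [-0.032, -0.74, 0]
  ],
  "delta_rot": [
    [0, 0, -0.01],
    [0, 0, -0.02],
    [0, 0, -0.03],
    [0, 0, -0.03],
    [0, 0, -0.03]
  ],
  "claw": [1, 1, 1, 1, 1]
}}

```text
t: 39.55
eef_pos: [557.6, -225.9, 152.0]
tcp_rot: [3.141, -0.001, -3.107]
ft_force: [1.1, -0.7, -1.5]
opening: 0.186
grip_force: 29.9
```

Request:
{"fn": "arm_command", "kwargs": {
  "delta_pos": [
    [0, 0, 0],
    [0, 0, -0.1],
    [0, 0, -0.22],
    [0, 0, -0.32],
    [0, 0, -0.36]
  ],
  "delta_rot": [
    [0, 0, 0],
    [0, 0, 0],
    [0, 0, 0],
    [0, 0, 0],
    [0, 0, 0]
  ],
  "claw": [1, 1, 1, 1, 1]
}}

```text
t: 39.97
eef_pos: [556.7, -223.3, 59.0]
tcp_rot: [3.139, -0.004, -3.107]
ft_force: [0.5, -0.3, -0.9]
opening: 0.185
grip_force: 29.9
```

Request:
{"fn": "arm_command", "kwargs": {
  "delta_pos": [
    [0, 0, 0],
    [0, 0, 0],
    [0, 0, -0.008],
    [0, 0, -0.016],
    [0, 0, -0.022]
  ],
  "delta_rot": [
    [0, 0, 0],
    [0, 0, 0],
    [0, 0, 0],
    [0, 0, 0],
    [0, 0, 0]
  ],
  "claw": [1, 1, 1, 1, 1]
}}

```text
t: 40.38
eef_pos: [558.8, -224.3, 58.1]
tcp_rot: [-3.141, 0.002, -3.107]
ft_force: [0.2, 0.4, -2.2]
opening: 0.188
grip_force: 29.9
```

Request:
{"fn": "arm_command", "kwargs": {
  "delta_pos": [
    [0, 0, -0.006],
    [0, 0, -0.012],
    [0, 0, -0.014],
    [0, 0, -0.014],
    [0, 0, -0.014]
  ],
  "delta_rot": [
    [0, 0, 0],
    [0, 0, 0],
    [0, 0, 0],
    [0, 0, 0],
    [0, 0, 0]
  ],
  "claw": [1, 1, 1, 1, 1]
}}

```text
t: 40.8
eef_pos: [558.6, -223.9, 54.7]
tcp_rot: [-3.142, 0.001, -3.107]
ft_force: [-1.7, 4.1, 10.1]
opening: 0.185
grip_force: 30.0
```

Request:
{"fn": "arm_command", "kwargs": {
  "delta_pos": [
    [0, -0.006, 0],
    [0, -0.012, 0],
    [0, -0.018, 0],
    [0, -0.022, 0],
    [0, -0.022, 0]
  ],
  "delta_rot": [
    [0, 0, 0],
    [0, 0, 0],
    [0, 0, 0],
    [0, 0, 0],
    [0, 0, 0]
  ],
  "claw": [1, 1, 1, 1, 1]
}}

```text
t: 41.22
eef_pos: [558.9, -229.4, 54.8]
tcp_rot: [3.142, 0.001, -3.107]
ft_force: [-0.2, 5.1, 9.4]
opening: 0.186
grip_force: 30.0
```

Request:
{"fn": "arm_command", "kwargs": {
  "delta_pos": [
    [0, -0.004, 0],
    [0, -0.008, 0],
    [0, -0.012, 0],
    [0, -0.012, 0],
    [0, -0.012, 0]
  ],
  "delta_rot": [
    [0, 0, 0],
    [0, 0, 0],
    [0, 0, 0],
    [0, 0, 0],
    [0, 0, 0]
  ],
  "claw": [1, 1, 1, 1, 1]
}}

```text
t: 41.63
eef_pos: [558.8, -230.5, 54.8]
tcp_rot: [3.139, 0.001, -3.107]
ft_force: [1.2, 17.0, 12.2]
opening: 0.188
grip_force: 30.0
```

Request:
{"fn": "arm_command", "kwargs": {
  "delta_pos": [
    [0, 0, 0],
    [0, 0.01, 0],
    [0, 0.01, 0],
    [0, 0.01, 0.04],
    [0, 0.01, 0.1]
  ],
  "delta_rot": [
    [0, 0, 0],
    [0, 0, 0],
    [0, 0, 0],
    [0, 0, 0],
    [0, 0, 0]
  ],
  "claw": [0.7, 0.7, 0.7, 0.7, 0.7]
}}

```text
t: 42.05
eef_pos: [557.8, -230.1, 78.3]
tcp_rot: [3.14, -0.002, -3.107]
ft_force: [0.3, -0.5, 0.5]
opening: 0.3
grip_force: 0.0
```

Request:
{"fn": "arm_command", "kwargs": {
  "delta_pos": [
    [0, 0, 0.13],
    [0, 0, 0.26],
    [-0.02, 0.1, 0.3],
    [-0.04, 0.25, 0.3],
    [-0.06, 0.4, 0.3]
  ],
  "delta_rot": [
    [0, 0, 0],
    [0, 0, 0],
    [0, 0, 0],
    [0, 0, 0],
    [0, 0, 0]
  ],
  "claw": [0.7, 0.4, 0.4, 0.4, 0.4]
}}

```text
t: 42.47
eef_pos: [543.3, -130.1, 155.3]
tcp_rot: [-3.141, 0.002, -3.109]
ft_force: [0.6, 0.7, 0.5]
opening: 0.524
grip_force: 0.0
```

Request:
{"fn": "arm_command", "kwargs": {
  "delta_pos": [
    [-0.06, 0.15, 0],
    [-0.12, 0.3, 0],
    [-0.18, 0.45, 0],
    [-0.24, 0.6, 0],
    [-0.3, 0.75, 0]
  ],
  "delta_rot": [
    [0, 0, 0],
    [0, 0, 0],
    [0, 0, 0],
    [0, 0, 0],
    [0, 0, 0]
  ],
  "claw": [0.4, 0.4, 0.4, 0.4, 0.4]
}}

```text
t: 42.88
eef_pos: [467.5, 58.6, 154.4]
tcp_rot: [-3.142, 0.001, -3.107]
ft_force: [-0.2, 0.7, -0.1]
opening: 0.604
grip_force: 0.0
```

```bash
python3 l.py 7 keeper
python3 - <<'E'
from v import *
d=np.load('im7.npz')
for i,k in enumerate(('green','white','yellow','blue')):
  for c in("top","side"):
    f=fit(d,k,563.3-.034*(20+40*i),-350.5+40*i,.034,80,40,50,50,r=17,cams=(c,),free=True);print(k,np.round(f[0],2).tolist(),f[1:])
cv2.imwrite('pics/s7.png',np.hstack([cv2.resize(d[n][:,:,::-1][r:r+120,c:c+160],(400,300)) for n,r,c in(("top",150,260),("side",220,220))]))
E
```

```text
[466.20880692  60.97642181 154.46815034]
keeper top [554.8, -88.72, 0.01, 125.6, 28.52] (np.float64(25.3), {'top': 478})
keeper side [553.84, -90.78, 0.02, 126.3, 30.28] (np.float64(34.6), {'side': 479})
green [564.78, -348.94, 0.05, 76.68, 36.33] (np.float64(18.1), {'top': 376})
green [562.03, -351.17, 0.04, 74.76, 37.17] (np.float64(38.3), {'side': 627})
white [566.66, -308.33, 0.03, 85.0, 37.4] (np.float64(29.1), {'top': 428})
white [562.38, -311.01, 0.04, 78.38, 39.18] (np.float64(40.5), {'side': 626})
yellow [561.01, -269.55, 0.02, 79.3, 38.45] (np.float64(17.8), {'top': 410})
yellow [558.68, -271.5, 0.02, 77.02, 38.22] (np.float64(35.6), {'side': 549})
blue [559.6, -229.55, 0.01, 76.75, 36.66] (np.float64(15.7), {'top': 377})
blue [558.97, -230.61, 0.04, 76.97, 38.23] (np.float64(29.7), {'side': 500})
```

View pics/s7.png

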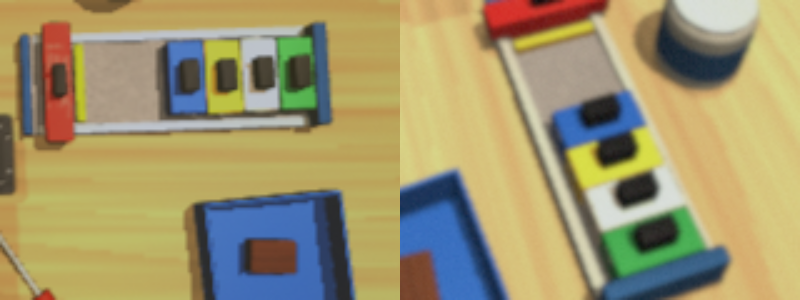

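Request:
{"fn": "arm_command", "kwargs": {
  "delta_pos": [
    [0.068, -0.117, 0],
    [0.136, -0.234, 0],
    [0.205, -0.352, 0],
    [0.273, -0.469, 0],
    [0.341, -0.586, 0]
  ],
  "delta_rot": [
    [0, 0, 0],
    [0, 0, 0],
    [0, 0, 0],
    [0, 0, 0],
    [0, 0, 0]
  ],
  "claw": [0.4, 0.4, 0.4, 0.4, 0.4]
}}

```text
t: 43.4
eef_pos: [554.5, -91.6, 154.3]
tcp_rot: [-3.141, 0.001, -3.107]
ft_force: [0.1, 0.5, 0.7]
opening: 0.599
grip_force: 0.0
```

Request:
{"fn": "arm_command", "kwargs": {
  "delta_pos": [
    [0, 0, -0.06],
    [0, 0, -0.16],
    [0, 0, -0.27],
    [0, 0, -0.36],
    [0, 0, -0.402]
  ],
  "delta_rot": [
    [0, 0, 0],
    [0, 0, 0],
    [0, 0, 0],
    [0, 0, 0],
    [0, 0, 0]
  ],
  "claw": [0.4, 0.4, 0.4, 0.4, 0.5]
}}

```text
t: 43.82
eef_pos: [552.9, -89.9, 51.1]
tcp_rot: [3.141, -0.002, -3.108]
ft_force: [-0.7, -0.2, 0.6]
opening: 0.57
grip_force: 0.0
```

Request:
{"fn": "arm_command", "kwargs": {
  "delta_pos": [
    [0, 0, 0],
    [0, 0, 0],
    [0, 0, 0],
    [0, 0, 0],
    [0, 0, 0]
  ],
  "delta_rot": [
    [0, 0, 0],
    [0, 0, 0],
    [0, 0, 0],
    [0, 0, 0],
    [0, 0, 0]
  ],
  "claw": [0.7, 1, 1, 1, 1]
}}

```text
t: 44.23
eef_pos: [554.1, -89.3, 54.3]
tcp_rot: [-3.141, 0.002, -3.107]
ft_force: [0.6, -0.1, 0.3]
opening: 0.233
grip_force: 0.0
```

Request:
{"fn": "arm_command", "kwargs": {
  "delta_pos": [
    [0, 0, 0],
    [0, 0, 0],
    [0, 0, 0],
    [0, 0, 0],
    [0, 0, 0.02]
  ],
  "delta_rot": [
    [0, 0, 0],
    [0, 0, 0],
    [0, 0, 0],
    [0, 0, 0],
    [0, 0, 0]
  ],
  "claw": [1, 1, 1, 1, 1]
}}

```text
t: 44.65
eef_pos: [553.9, -89.2, 58.0]
tcp_rot: [3.142, 0.001, -3.107]
ft_force: [1.8, -0.2, -2.7]
opening: 0.146
grip_force: 30.0
```

Request:
{"fn": "arm_command", "kwargs": {
  "delta_pos": [
    [0, 0, 0.02],
    [0, 0, 0.04],
    [0, 0, 0.06],
    [0, 0, 0.07],
    [0, 0, 0.07]
  ],
  "delta_rot": [
    [0, 0, 0],
    [0, 0, 0],
    [0, 0, 0],
    [0, 0, 0],
    [0, 0, 0]
  ],
  "claw": [1, 1, 1, 1, 1]
}}

```text
t: 45.07
eef_pos: [553.9, -89.2, 76.4]
tcp_rot: [-3.141, 0.001, -3.107]
ft_force: [3.1, 0.1, -2.8]
opening: 0.143
grip_force: 30.0
```

Request:
{"fn": "arm_command", "kwargs": {
  "delta_pos": [
    [0.002, -0.06, 0],
    [0.004, -0.12, 0],
    [0.006, -0.18, 0],
    [0.008, -0.24, 0],
    [0.01, -0.3, 0]
  ],
  "delta_rot": [
    [0, 0, 0],
    [0, 0, 0],
    [0, 0, 0],
    [0, 0, 0],
    [0, 0, 0]
  ],
  "claw": [1, 1, 1, 1, 1]
}}

```text
t: 45.48
eef_pos: [556.1, -165.3, 75.5]
tcp_rot: [3.141, -0.0, -3.107]
ft_force: [4.4, 3.3, -3.1]
opening: 0.144
grip_force: 30.0
```

Request:
{"fn": "arm_command", "kwargs": {
  "delta_pos": [
    [0, 0, 0],
    [0, 0, -0.02],
    [0, 0, -0.04],
    [0, 0, -0.06],
    [0, 0, -0.07]
  ],
  "delta_rot": [
    [0, 0, 0],
    [0, 0, 0],
    [0, 0, 0],
    [0, 0, 0],
    [0, 0, 0]
  ],
  "claw": [1, 1, 1, 1, 1]
}}

```text
t: 45.9
eef_pos: [556.1, -163.7, 57.3]
tcp_rot: [3.141, -0.0, -3.106]
ft_force: [2.9, -1.9, -1.4]
opening: 0.146
grip_force: 30.0
```

Request:
{"fn": "arm_command", "kwargs": {
  "delta_pos": [
    [0, 0, 0],
    [0, 0, -0.005],
    [0, 0, -0.01],
    [0, 0, -0.015],
    [0, 0, -0.015]
  ],
  "delta_rot": [
    [0, 0, 0],
    [0, 0, 0],
    [0, 0, 0],
    [0, 0, 0],
    [0, 0, 0]
  ],
  "claw": [1, 1, 1, 1, 1]
}}

```text
t: 46.32
eef_pos: [556.1, -163.9, 54.3]
tcp_rot: [3.141, -0.0, -3.107]
ft_force: [4.0, 2.3, -3.1]
opening: 0.145
grip_force: 30.0
```

Request:
{"fn": "arm_command", "kwargs": {
  "delta_pos": [
    [0, 0, -0.004],
    [0.001, -0.03, -0.004],
    [0.002, -0.06, -0.004],
    [0.003, -0.09, -0.004],
    [0.004, -0.11, -0.004]
  ],
  "delta_rot": [
    [0, 0, 0],
    [0, 0, 0],
    [0, 0, 0],
    [0, 0, 0],
    [0, 0, 0]
  ],
  "claw": [1, 1, 1, 1, 1]
}}

```text
t: 46.73
eef_pos: [557.0, -192.8, 53.9]
tcp_rot: [-3.141, 0.0, -3.107]
ft_force: [-0.8, 1.6, 6.8]
opening: 0.147
grip_force: 30.0
```

Request:
{"fn": "arm_command", "kwargs": {
  "delta_pos": [
    [0, -0.004, 0],
    [0, -0.009, 0],
    [0, -0.013, 0],
    [0, -0.017, 0],
    [0, -0.02, 0]
  ],
  "delta_rot": [
    [0, 0, 0],
    [0, 0, 0],
    [0, 0, 0],
    [0, 0, 0],
    [0, 0, 0]
  ],
  "claw": [1, 1, 1, 1, 1]
}}

```text
t: 47.15
eef_pos: [557.0, -195.4, 53.9]
tcp_rot: [3.139, -0.0, -3.108]
ft_force: [3.2, 20.5, 9.3]
opening: 0.15
grip_force: 30.0
```

Request:
{"fn": "arm_command", "kwargs": {
  "delta_pos": [
    [0, -0.003, 0],
    [0, -0.005, 0],
    [0, -0.005, 0],
    [0, -0.005, 0],
    [0, -0.005, 0]
  ],
  "delta_rot": [
    [0, 0, 0],
    [0, 0, 0],
    [0, 0, 0],
    [0, 0, 0],
    [0, 0, 0]
  ],
  "claw": [1, 1, 1, 1, 1]
}}

```text
t: 47.57
eef_pos: [557.0, -195.5, 53.9]
tcp_rot: [3.138, -0.001, -3.107]
ft_force: [3.4, 23.4, 9.9]
opening: 0.148
grip_force: 30.0
```

Request:
{"fn": "arm_command", "kwargs": {
  "delta_pos": [
    [0, 0, 0],
    [0, 0.009, 0],
    [0, 0.009, 0],
    [0, 0.009, 0],
    [0, 0.009, 0.02]
  ],
  "delta_rot": [
    [0, 0, 0],
    [0, 0, 0],
    [0, 0, 0],
    [0, 0, 0],
    [0, 0, 0]
  ],
  "claw": [0.79, 0.79, 0.79, 0.79, 0.79]
}}

```text
t: 47.98
eef_pos: [556.5, -196.0, 57.7]
tcp_rot: [3.141, -0.002, -3.107]
ft_force: [0.4, 0.1, 1.2]
opening: 0.207
grip_force: 0.0
```

Request:
{"fn": "arm_command", "kwargs": {
  "delta_pos": [
    [0, 0, 0.03],
    [0, 0, 0.08],
    [0, 0, 0.16],
    [0, 0, 0.28],
    [0, 0, 0.38]
  ],
  "delta_rot": [
    [0, 0, 0],
    [0, 0, 0],
    [0, 0, 0],
    [0, 0, 0],
    [0, 0, 0]
  ],
  "claw": [0.79, 0.79, 0.79, 0.79, 0.79]
}}

```text
t: 48.4
eef_pos: [557.1, -195.9, 155.4]
tcp_rot: [-3.141, 0.0, -3.107]
ft_force: [0.3, -0.1, 0.0]
opening: 0.207
grip_force: 0.0
```

Request:
{"fn": "arm_command", "kwargs": {
  "delta_pos": [
    [-0.06, 0.15, 0],
    [-0.12, 0.3, 0],
    [-0.18, 0.45, 0],
    [-0.24, 0.6, 0],
    [-0.3, 0.75, 0]
  ],
  "delta_rot": [
    [0, 0, 0],
    [0, 0, 0],
    [0, 0, 0],
    [0, 0, 0],
    [0, 0, 0]
  ],
  "claw": [0.79, 0.79, 0.79, 0.79, 0.79]
}}

```text
t: 48.82
eef_pos: [481.2, -7.0, 154.2]
tcp_rot: [-3.141, 0.001, -3.107]
ft_force: [0.5, 0.4, 0.6]
opening: 0.21
grip_force: 0.0
```

Request:
{"fn": "arm_command", "kwargs": {
  "delta_pos": [
    [0, 0.15, 0],
    [0, 0.3, 0],
    [0, 0.4, 0],
    [0, 0.4, 0],
    [0, 0.4, 0]
  ],
  "delta_rot": [
    [0, 0, 0],
    [0, 0, 0],
    [0, 0, 0],
    [0, 0, 0],
    [0, 0, 0]
  ],
  "claw": [0.79, 0.79, 0.79, 0.79, 0.79]
}}

```text
t: 49.23
eef_pos: [482.1, 92.7, 154.0]
tcp_rot: [-3.142, 0.001, -3.104]
ft_force: [-0.9, -0.4, 0.0]
opening: 0.207
grip_force: 0.0
```

Run:
```python
from v import *
d=look()
f=fit(d,'red',557,-195.5,.034,130,30,50,50,r=35,cams=("top",),free=True);print(f)
f=fit(d,'red',557,-195.5,.034,130,30,50,50,r=35,cams=("side",),free=True);print(f)
print(state()['eef_pos'])
A=np.hstack([cv2.resize(d[n][:,:,::-1][r:r+90,c:c+120],(400,300)) for n,r,c in(("top",150,265),("side",235,245))])
B=np.hstack([cv2.resize(d[n][:,:,::-1],(400,300)) for n in("top","side")])
cv2.imwrite('pics/s8.png',np.vstack([A,B]))
```

```text
(array([ 5.57343e+02, -1.94231e+02,  3.60000e-02,  1.25531e+02,
        2.78340e+01]), np.float64(24.0), {'top': 474})
(array([ 5.57160e+02, -1.96187e+02,  2.90000e-02,  1.26760e+02,
        2.96480e+01]), np.float64(35.4), {'side': 593})
[482.25470957  91.23989959 153.77360557]
```

View pics/s8.png

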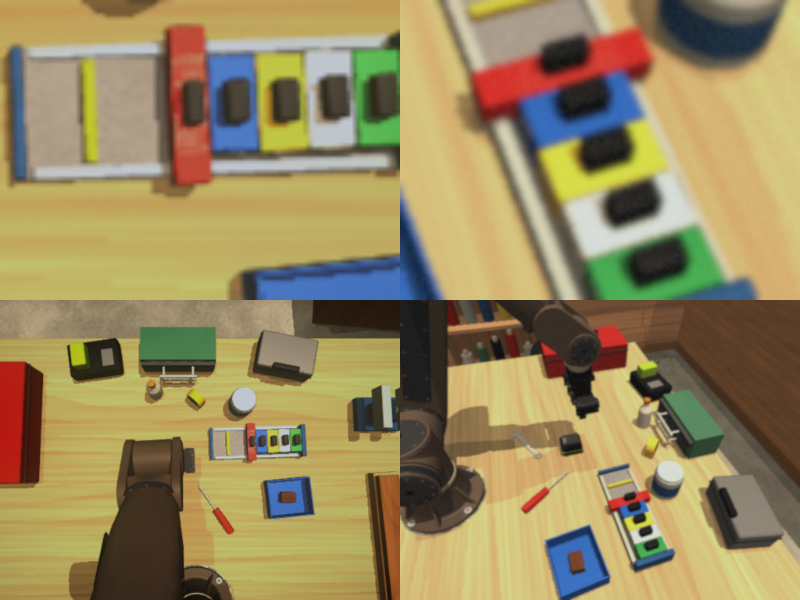

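The pictures show all four cassettes in a tight row, with the keeper (upper-left crop, x≈188) down against the blue cassette. The block is in the bin and the robot is clear.

```bash
python3 -c "
from cell import *
print(job_done())"
```

```text
the job is handed in; nothing more can be done
None
```

I handed the job in at about 49 s: the keeper was parked first, the wood block went into the scrap bin, and the four cassettes present (no orange one) stand rib up against the fence with the keeper slid up tight against the last one. The handover gave no verdict, but the last pictures and contact forces showed no gaps.

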